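Press the re-covered sanding block under the cam

ROBOT

A 7-joint arm with a two-finger parallel gripper is mounted at the origin on a cart in front of the work surface, level with it; the furniture and walls round the work are solid. World frame = base frame: x ahead of the robot, y to its left, z up, the work surface at z = 0. Lengths are in m, angles in rad, forces in N, time in s.
With the tool pointing down it reaches from about 0.4 to 0.85 m from the base axis. Payload 4.5 kg.
Tool frame: the origin (TCP) lies at the very end of the fingers, on their centre line; the grasp point (between the pads) lies 19 mm behind it (r.pinch_z is the distance from the TCP to the grasp point, in m); x points along the fingers, y is the direction in which the jaws open and shut, and the axes are right-handed (so a half turn about x gives the same grasp; the last joint's range is limited). The gripper opens to 88 mm and grips with 3 to 60 N. Pads are 18 mm wide; open, the fingers measure 123 mm over their backs; the gripper's body (75 mm by 187 mm) begins 45 mm behind the grasp point.
Start: joints at [-1.307, 0.689, -0.195, 1.565, 0.157, 0.902, -0.215], TCP at [0.142, 0.609, 0.239] pointing down, gripper open.
Joint ranges: [-3.01, 3.01], [-0.46, 2.08], [-1.47, 1.51], [0.13, 2.56], [-1, 4.14], [0.04, 2.09], [-2.66, 2.66]. Speed limits (rad/s): [2.57, 2.57, 3.14, 3.14, 3.14, 3.14, 3.14].

INTERFACE

Orientations are given as a unit quaternion [x, y, z, w].
In Python, from plant import telemetry, cams, job, r gives the robot as it stands.
- The arm moves only by the tool send_rows, never from a script. Its argument "commands" is one flat list of numbers, 7 for each row, row after row: the shift along the world's x, y, z as a fraction of full scale, then the turn, a rotation vector about the world's x, y, z as a fraction of full scale, then the closure, from 0 (fully open) to 1 (shut). In form: [dx, dy, dz, wx, wy, wz, claw, dx, dy, dz, wx, wy, wz, claw, ...]. A call has 1 to 12 rows; each row shifts and turns the pose as measured when the row begins; what a row does not reach is not made up. Full scale, the value 1, is 250 mm for a shift and 90 degrees for a turn. A row lasts 1/10 s, in which the tool goes at most 50 mm and 8.59 degrees, less where a joint would pass 70% of its speed; a pose out of reach is approached as far as the arm can. A call with a number of a shift or a turn outside -1 to 1 is refused whole. A call with a gripper value outside its range is refused whole. The fingers move at their own pace and stop on an object; "newtons" is the grip in N (left out, the last holds). Time passes only in rows, so rows that do not move let the fingers close. It gives the time, the measured TCP pose, the force and the opening at its end, in the units of the state.
- telemetry.get_state(): the state, without advancing time (a new reading comes with each control period).
- cams.snapshot(name): name is "side" or "top"; returns a dict with "image" (420x560x3 uint8, blue, green, red), "intrinsics" (3x3 intrinsics, pixels), "world_to_cam" (4x4, takes a point from world to camera coordinates). Camera axes: x right, y down, z forward; pixel columns grow to the right and rows downward; lengths in m; the calibration is good to about 2 mm. A picture is of the moment at which its call begins. There is no depth.
- job.finish_job(): hands the job in, once; it reports no verdict.
The state is a dict: "clock": time; "q": joint angles; "qd": joint speeds; "joint_torque": joint torques, N m; "tool_pos": TCP position; "eef_rot": TCP orientation; "contact_force": force on the tool from outside, world axes, zero at the start; "moment": the same for the moment, N m; "opening": opening from 0.0 (shut) to 1.0 (fully open).
Only numpy, scipy, OpenCV 4.12 (cv2) and the standard library are available. Lean on these libraries where they do the work, as an engineer would, in place of code of your own. Each camera call takes 0.05 s, during which the arm holds its last target.

TASK

The leather on the brown sanding block has just been re-glued: take the block out of the cluttered wooden tray, leaving the other pieces in the tray, lay it flat and centred on the bed of the cam press, lengthwise between the fence and the rubber-faced jaw, and let go of it. Then swing the lever by its red knob clockwise (seen from above) until the cam is at its highest lift, with the lever right over the red line on the board, so that the jaw presses the block home against the fence. A spring pulls the lever back, so finish while still holding it there: do not let go of the lever.

Things in the scene. Friction and masses are not known exactly. Their poses are not given: they have to be found in the camera images.
- leather_block_center (a point): Centre of the leather-covered sanding block: red-brown with rounded edges, 41 x 62 x 22 mm (its own x, y, z), about 50 g, loose, lying flat in the tray, its top 22 mm above the tray floor. Take it across the 41 mm. Its long way is its y axis; either end may meet the fence.
- leather_block: The same block; origin at the centre of its underside.
- cork_pad_center (a point): Centre of the light brown cork pad, 56 x 80 x 20 mm, in the tray; stays there.
- wax_block_center (a point): Centre of the yellow wax block, 40 x 55 x 18 mm, in the tray; stays there.
- eraser_center (a point): Centre of the blue and pink eraser, 23 x 50 x 13 mm, in the tray; stays there.
- tray_center (a point): Middle of the inner floor of the pale wooden open tray, 290 x 230 mm (its x, y), 40 mm high over the worktop, walls and floor 5 mm thick, fixed. The pieces in it change places and turn up to about 0.25 rad in the tray.
- cam_press: The cam press: a plywood board 210 x 290 x 10 mm (its x, y, z), fixed, with a grey bed plate whose top is 12 mm above the worktop. Origin on the worktop, under the centre of the block when its end touches the fence; y points along the press toward the fence. The jaw's guides and body (up to 36 mm high) lie at y = -100 to -55 mm, x = -31 to +31 mm.
- fence_face (a point): Middle of the fence's face, 30 mm above the worktop, at y = +31 mm of the press. The fence is an aluminium bar 70 mm wide, its top 50 mm above the worktop. The block's end is pressed against it.
- press_bed (a point): The middle of the space between fence and jaw at rest, on top of the bed plate (12 mm above the worktop): the block is set down centred here (axes as the press).
- cam_pivot (a point): Point on the vertical axis of the cam and lever, at the height of the knob's centre; 106 mm from the press origin along the press's -y.
- cam_lever (a joint): Angle of the lever, rad: 0 at rest against its stop, growing clockwise seen from above; the cam is at its highest lift at 1.90 (lever over the red line; its arm then points 2.521 rad clockwise from the press's x axis), past that the lift falls again; stop at 2.40. A return spring pulls it back to 0 (0.06 N m at rest to 0.29 N m at 1.9, about 3 N at the knob).
- knob_center (a point): Half-way up the red upright cylindrical knob at the end of the dark lever arm: 20 mm in diameter, 42 mm tall, from 42 to 84 mm above the worktop (this point at 64 mm); 95 mm from the pivot axis. It moves on a circle round cam_pivot. Can be gripped or pushed from above.
- nose_pad: The black rubber face of the jaw, 36 mm wide, 16 to 34 mm above the worktop; origin in the middle of the face. At rest it is 76 mm from the fence (room for the 62 mm block); the lever drives it 20 mm toward the fence, and its springs (2.2 N/mm) yield as it presses the block with about 13 N.

How it is judged:
By the outcome, as a careful person would: the job done as asked, in the order asked, and still so for the second after the job is handed in, while the arm keeps its last pose, push and grip.
It also fails if it takes over 61 s, if anything falls off the work surface, if the arm or the gripper's body presses on something with over 40 N, if the wrist force passes 120 N, or if a joint passes its speed limit or range.

## Working session

There is one attempt and no reset: what is moved stays moved. The work goes in short steps, Python scripts to look and compute and a tool call to move; the robot and the scene stay as the last step left them, time stands still between calls to the robot, and variables do not carry over. Pictures are saved under pics/ and viewed, and the job is handed in when it is done.

Besides the shell and the picture viewer there is one more tool, called after "Call:" as name(argument=value, ...), one argument or row to a line, values as JSON. send_rows: Moves the arm, as the interface text tells. Its arguments: {"type":"object","properties":{"commands":{"type":"array"},"newtons":{"type":"number"}},"required":["commands"]}

```bash
ls; mkdir -p pics
python3 - <<'E'
from plant import telemetry, cams, job, r
import cv2
for n in("top","side"):
    s=cams.snapshot(n); cv2.imwrite(f"pics/{n}0.png",s["image"]); print(n,s["intrinsics"].tolist(),s["world_to_cam"].tolist())
print(telemetry.get_state()); print(r.pinch_z)
E
```

```text
pics
top [[393.60273075781606, 0.0, 274.4976663062896], [0.0, 393.60273075781606, 206.9455320301761], [0.0, 0.0, 1.0]] [[0.0043419124595756075, -0.9994838406029665, 0.03183080535797054, 0.0175685095980903], [-0.9826599297196382, -0.010164966671965498, -0.18513815375538825, 0.5359406684495166], [0.18536615203318366, -0.03047500329944945, -0.9821968559582692, 0.9268812299109294], [0.0, 0.0, 0.0, 1.0]]
side [[476.2977417592047, 0.0, 283.3304939630791], [0.0, 476.2977417592047, 212.97237907955184], [0.0, 0.0, 1.0]] [[-0.9952548283156608, -0.09537420468723794, 0.01927661263399842, 0.5519549027720386], [-0.07054814364656768, 0.5708549098443176, -0.8180144444535558, 0.06957065743555113], [0.06701332809514561, -0.8154927547114769, -0.5748745783827108, 1.0632947349348432], [0.0, 0.0, 0.0, 1.0]]
{'clock': 0.1, 'q': array([-1.30723232,  0.68988264, -0.19454699,  1.56622941,  0.15726886,
        0.90249536, -0.21507957]), 'qd': array([-0.00106762, -0.0007431 , -0.00060441, -0.00254723,  0.00063516,
       -0.00057612, -0.00131525]), 'joint_torque': array([-2.12419080e-03, -5.28501642e+01, -1.27100017e+00, -1.53837508e+01,
       -5.25485259e-02,  1.93707878e-03,  5.82785037e-05]), 'tool_pos': array([0.14223432, 0.60802234, 0.23800464]), 'eef_rot': array([ 0.08044751,  0.7024877 , -0.08159494,  0.7024112 ]), 'contact_force': array([-0.04186854, -0.81212559,  0.03854088]), 'moment': array([ 0.03884859, -0.01753654,  0.00053999]), 'opening': 0.9973452801834537}
0.0187
```

View pics/top0.png

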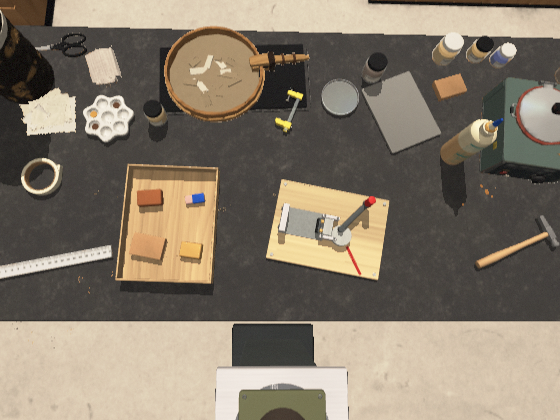

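View pics/side0.png

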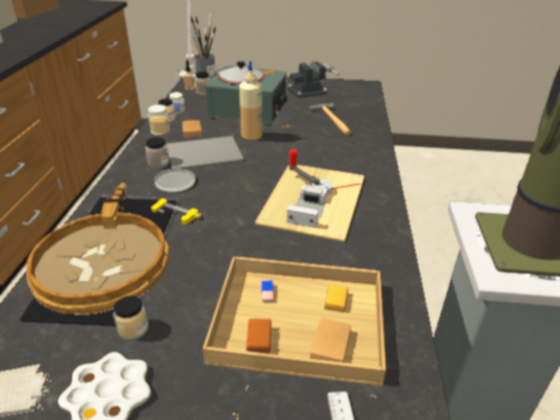

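```bash
cat > h.py <<'E'
import numpy as np, cv2
def unproj(s,uv,z):
    K=s["intrinsics"];T=s["world_to_cam"];R=T[:3,:3];t=T[:3,3]
    c=-R.T@t; d=R.T@np.linalg.solve(K,[uv[0],uv[1],1.]); return c+d*(z-c[2])/d[2]
def proj(s,P):
    T=s["world_to_cam"];p=T[:3,:3]@np.asarray(P,float)+T[:3,3];q=s["intrinsics"]@p;return q[:2]/q[2]
E
python3 - <<'E'
from plant import cams
import cv2
s=cams.snapshot("top")["image"]
cv2.imwrite("pics/z_tray.png",cv2.resize(s[160:290,110:225],None,fx=4.6,fy=4.6,interpolation=cv2.INTER_CUBIC)[:600])
cv2.imwrite("pics/z_press.png",cv2.resize(s[172:284,260:395],None,fx=5,fy=5,interpolation=cv2.INTER_CUBIC))
s=cams.snapshot("side")["image"]
cv2.imwrite("pics/z_press_s.png",cv2.resize(s[145:240,250:375],None,fx=6,fy=6,interpolation=cv2.INTER_CUBIC))
cv2.imwrite("pics/z_tray_s.png",cv2.resize(s[250:380,200:390],None,fx=4,fy=4,interpolation=cv2.INTER_CUBIC))
E
```

```text
(no output)
```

View pics/z_tray.png

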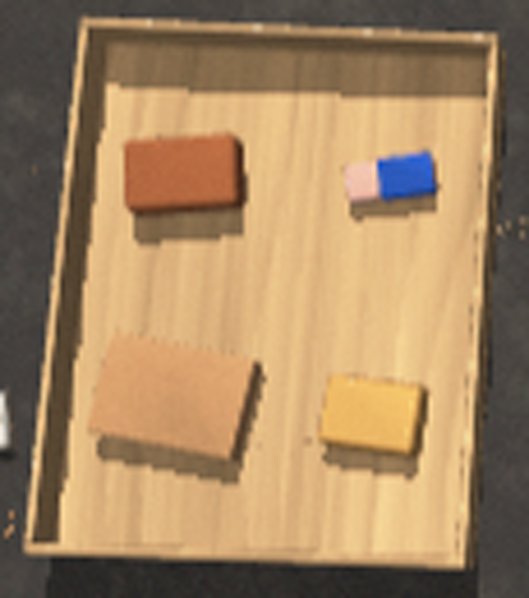

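View pics/z_press.png

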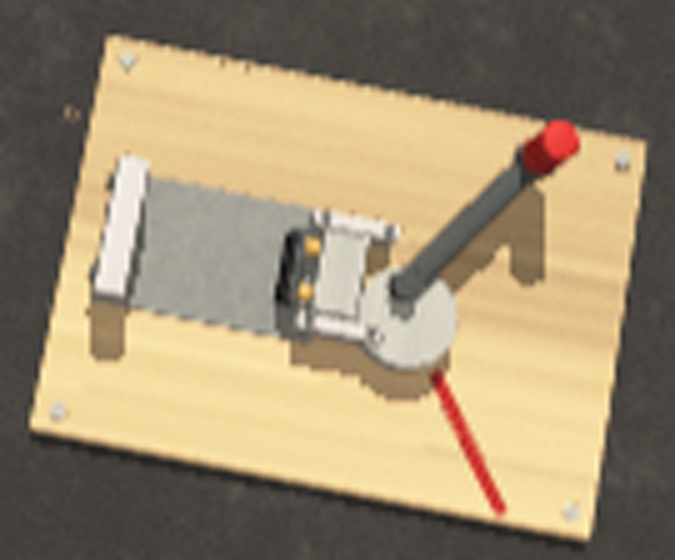

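View pics/z_press_s.png

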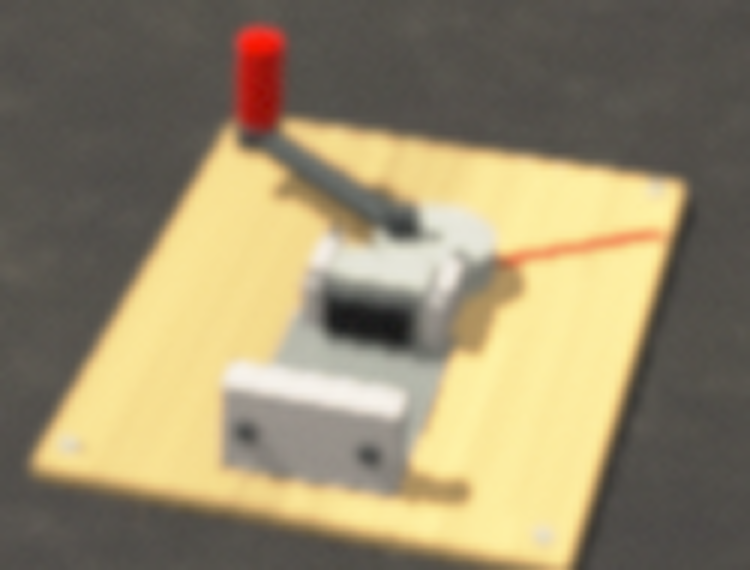

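View pics/z_tray_s.png

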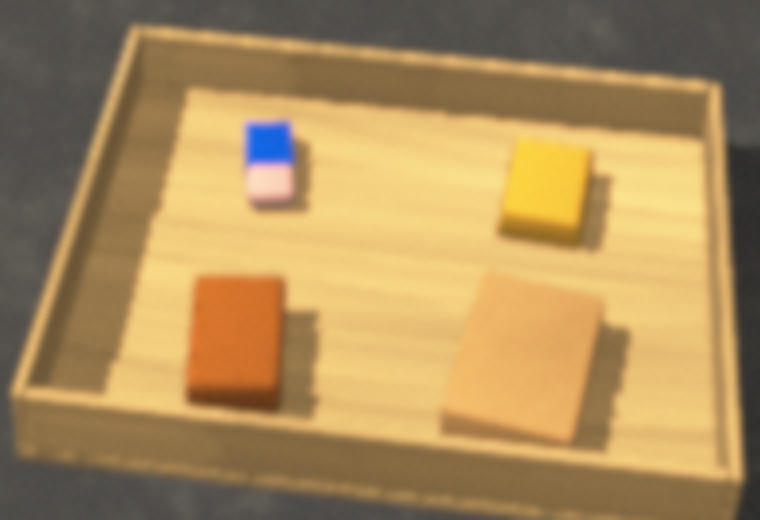

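Run:
```python
from plant import cams
from h import *
t=cams.snapshot("top");s=cams.snapshot("side")
def T(x,y,z,o=(260,172),k=5,c=t): return unproj(c,((x+.5)/k-.5+o[0],(y+.5)/k-.5+o[1]),z)
S=lambda x,y,z:T(x,y,z,(250,145),6,s)
p=lambda n,a:print(n,np.round(a,4))
for n,a in dict(bTL=(110,37),bTR=(648,143),bBL=(33,430),bBR=(588,538)).items(): p(n,T(*a,.010))
for n,a in dict(bTL=(225,120),bTR=(687,183),bBL=(33,468),bBR=(575,570)).items(): p('s'+n,S(*a,.010))
p('fence face top',T(150,158,.05));p('',T(127,297,.05))
p('s fence top',S(232,362,.05));p('',S(408,388,.05))
p('knob top T',T(560,139,.084));p('knob top S',S(262,40,.084))
p('redline',T(437,376,.01));p('',T(502,512,.01));p('redline S',S(512,262,.01));p('',S(660,235,.01))
p('pad top',T(286,233,.034));p('',T(277,305,.034))
p('bed',T(148,177,.012));p('',T(300,210,.012))
p('bed',T(130,303,.012));p('',T(280,335,.012))
# tray/blocks
R=lambda x,y,z:T(x,y,z,(110,160),4.6)
Q=lambda x,y,z:T(x,y,z,(200,250),4,s)
print('block')
for a in [(126,143),(237,134),(243,202),(135,211)]: p('T',R(*a,.027))
for a in [(194,276),(284,276),(278,388),(188,388)]: p('S',Q(*a,.027))
```

```text
bTL [0.618 0.002 0.01 ]
bTR [ 0.5644 -0.28    0.01  ]
bBL [0.4131 0.0406 0.01  ]
bBR [ 0.3608 -0.2393  0.01  ]
sbTL [ 0.5704 -0.2715  0.01  ]
sbTR [ 0.3601 -0.2412  0.01  ]
sbBL [0.6192 0.0076 0.01  ]
sbBR [0.4131 0.0461 0.01  ]
fence face top [ 0.5456 -0.0161  0.05  ]
 [ 0.4759 -0.0046  0.05  ]
s fence top [ 0.5457 -0.0149  0.05  ]
 [ 0.4787 -0.0057  0.05  ]
knob top T [ 0.5504 -0.2126  0.084 ]
knob top S [ 0.5508 -0.2113  0.084 ]
redline [ 0.4418 -0.1652  0.01  ]
 [ 0.3735 -0.1961  0.01  ]
redline S [ 0.4377 -0.1645  0.01  ]
 [ 0.3738 -0.1948  0.01  ]
pad top [ 0.511  -0.0857  0.034 ]
 [ 0.4746 -0.0806  0.034 ]
bed [ 0.5432 -0.0177  0.012 ]
 [ 0.5267 -0.0962  0.012 ]
bed [ 0.4777 -0.0083  0.012 ]
 [ 0.4619 -0.0849  0.012 ]
block
T [0.5784 0.3692 0.027 ]
T [0.5842 0.3089 0.027 ]
T [0.546  0.3035 0.027 ]
T [0.5403 0.3617 0.027 ]
S [0.5869 0.3127 0.027 ]
S [0.5479 0.3083 0.027 ]
S [0.5432 0.369  0.027 ]
S [0.5799 0.3731 0.027 ]
```

```bash
cat > fit.py <<'E'
from h import *
from scipy.optimize import minimize
def hull(s,pose,z0,dim,K=4):
    x,y,a=pose;c,sn=np.cos(a),np.sin(a);P=[]
    for i in(-1,1):
        for j in(-1,1):
            for z in(z0,z0+dim[2]):
                u,v=i*dim[0]/2,j*dim[1]/2;P.append(proj(s,[x+c*u-sn*v,y+sn*u+c*v,z]))
    return cv2.convexHull(np.array(P,np.float32))
def fit(snaps,masks,p0,z0,dim,K=8):
    def cost(p):
        e=0
        for s,(m,o) in zip(snaps,masks):
            h=hull(s,p,z0,dim)[:,0]
            q=((h+.5-np.array(o))*K-.5)*16
            im=np.zeros((m.shape[0]*K,m.shape[1]*K),np.uint8)
            cv2.fillConvexPoly(im,np.round(q).astype(np.int32),1,cv2.LINE_8,4)
            mm=np.kron(m,np.ones((K,K),np.uint8))
            e+=np.sum(im!=mm)/mm.sum()
        return e
    r=minimize(cost,p0,method="Nelder-Mead",options=dict(initial_simplex=[np.array(p0)+d for d in ([0,0,0],[.006,0,0],[0,.006,0],[0,0,.1])],xatol=1e-4,fatol=1e-4))
    return r.x,r.fun
def brown(s,box):
    u0,v0,u1,v1=box;im=s["image"][v0:v1,u0:u1];h=cv2.cvtColor(im,cv2.COLOR_BGR2HSV)
    m=((h[...,0]<14)&(h[...,1]>165)).astype(np.uint8)
    n,l,st,_=cv2.connectedComponentsWithStats(m);k=1+np.argmax(st[1:,4]);return (l==k).astype(np.uint8),(u0,v0)
E
python3 - <<'E'
from plant import cams
from fit import *
t=cams.snapshot("top");s=cams.snapshot("side")
mt=brown(t,(130,180,170,215));ms=brown(s,(235,310,285,362))
print(mt[0].sum(),ms[0].sum())
d=(.041,.062,.022)
for S,M in(([t],[mt]),([s],[ms]),([t,s],[mt,ms])): print(fit(S,M,[.562,.336,.1],.005,d))
a=np.hstack([cv2.resize(mt[0]*255,(360,300)),cv2.resize(ms[0]*255,(360,300))]);cv2.imwrite("pics/m.png",a)
f=lambda x,y:np.round(unproj(t,((x+.5)/4.6-.5+110,(y+.5)/4.6-.5+160),.04),4)
print('tray wall far inner',f(90,28),f(490,40),'left inner',f(85,33),f(35,540),'right',f(488,40),f(462,560),'outer corners',f(82,18),f(497,34),f(25,553),f(468,568))
E
```

```text
34 692
(array([ 0.65741564,  0.38253498, -4.13347051]), np.float64(1.0))
(array([0.56541208, 0.33252917, 0.1221558 ]), np.float64(0.2907108020231214))
(array([ 0.56703247,  0.33588659, -0.65856147]), np.float64(12.61701217698062))
tray wall far inner [0.6399 0.389  0.04  ] [0.636 0.17  0.04 ] left inner [0.637  0.3915 0.04  ] [0.363  0.3973 0.04  ] right [0.636  0.1711 0.04  ] [0.3537 0.1757 0.04  ] outer corners [0.6455 0.3937 0.04  ] [0.6395 0.1663 0.04  ] [0.3563 0.402  0.04  ] [0.3496 0.1724 0.04  ]
```

View pics/m.png

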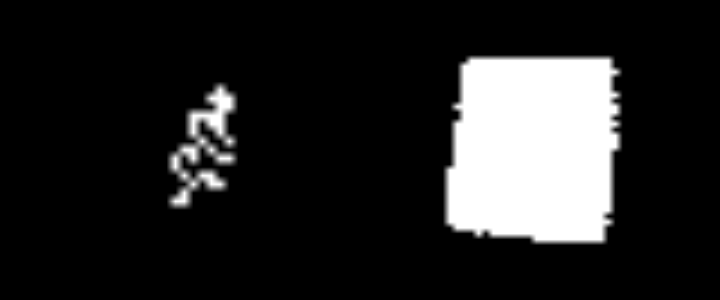

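Run:
```python
from plant import cams
from fit import *
t=cams.snapshot("top");s=cams.snapshot("side")
for c,x0,v in((t,130,198),(s,240,335)):
    print(cv2.cvtColor(c["image"],cv2.COLOR_BGR2HSV)[v,x0:x0+45:2].tolist())
def br(s,box):
    u0,v0,u1,v1=box;im=s["image"][v0:v1,u0:u1].astype(float)
    m=((im[...,1]/(im[...,2]+1)<.60)&(im[...,2]>50)).astype(np.uint8)
    n,l,st,_=cv2.connectedComponentsWithStats(m);k=1+np.argmax(st[1:,4]);return (l==k).astype(np.uint8),(u0,v0)
mt=br(t,(130,180,170,215));ms=br(s,(235,310,285,362))
d=(.041,.062,.022)
for S,M in(([t],[mt]),([s],[ms]),([t,s],[mt,ms])): print(M[0][0].sum(),fit(S,M,[.562,.336,.1],.005,d))
a=np.hstack([cv2.resize(mt[0]*255,(360,300)),cv2.resize(ms[0]*255,(360,300))]);cv2.imwrite("pics/m2.png",a)
```

```text
[[16, 109, 122], [18, 103, 235], [18, 106, 232], [17, 108, 230], [11, 169, 178], [10, 164, 183], [10, 167, 182], [10, 166, 180], [10, 164, 184], [10, 164, 183], [10, 167, 183], [11, 165, 185], [10, 167, 186], [10, 166, 186], [10, 163, 188], [11, 167, 163], [11, 162, 74], [17, 111, 225], [18, 107, 234], [18, 105, 234], [18, 107, 229], [17, 107, 228], [17, 106, 231]]
[[21, 120, 242], [21, 122, 241], [20, 124, 241], [18, 137, 236], [13, 189, 221], [13, 201, 216], [12, 200, 214], [13, 201, 212], [13, 201, 212], [12, 201, 213], [12, 199, 211], [12, 200, 212], [13, 201, 207], [13, 204, 206], [13, 200, 195], [14, 173, 140], [18, 131, 140], [18, 128, 143], [18, 129, 142], [18, 129, 156], [18, 128, 225], [20, 124, 236], [20, 124, 236]]
375 (array([ 0.5643332 ,  0.33967131, -0.02754704]), np.float64(0.259625))
674 (array([0.56478394, 0.33246371, 0.122044  ]), np.float64(0.32536628338278933))
375 (array([0.56387647, 0.33846417, 0.11065188]), np.float64(0.6137747279920871))
```

View pics/m2.png

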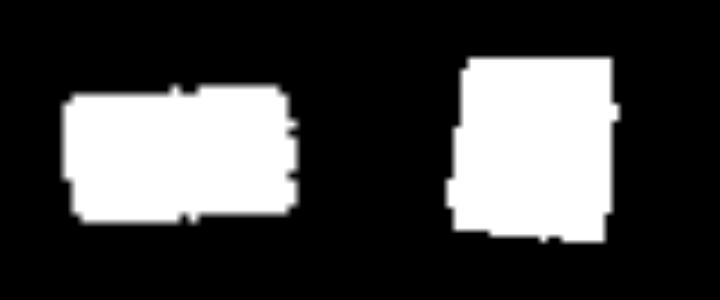

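Run:
```python
from plant import cams
from fit import *
t=cams.snapshot("top");s=cams.snapshot("side")
d=(.041,.062,.022);out=[]
for c,(u0,v0,u1,v1) in((t,(125,178,175,218)),(s,(230,307,290,355))):
    k=8;im=cv2.resize(c["image"][v0:v1,u0:u1],None,fx=k,fy=k,interpolation=cv2.INTER_NEAREST)
    for z0,dd in((.005,d),(.027,(.041,.062,0))):
        h=hull(c,(.5625,.336,.105),z0,dd)[:,0];q=(h+.5-[u0,v0])*k
        cv2.polylines(im,[q.astype(np.int32)],True,(0,255,0),1)
    out.append(cv2.resize(im,(390,390)))
cv2.imwrite("pics/ov.png",np.hstack(out))
```

```text
(no output)
```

View pics/ov.png

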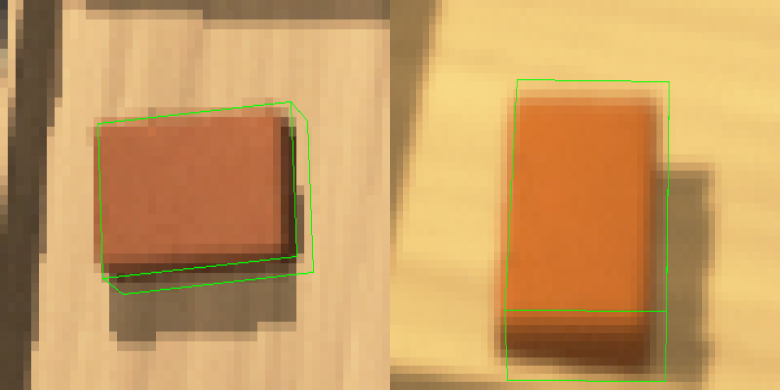

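Run:
```python
from plant import telemetry
from scipy.spatial.transform import Rotation as R
print(R.from_quat(telemetry.get_state()["eef_rot"]).as_matrix().round(3))
```

```text
[[-0.     0.228  0.974]
 [ 0.     0.974 -0.228]
 [-1.     0.    -0.   ]]
```

Call:
send_rows(
  commands=[0.1405,-0.0903,-0.0293,0,0,-0.0663,0.27,0.1405,-0.0903,-0.0293,0,0,-0.0663,0.27,0.1405,-0.0903,-0.0293,0,0,-0.0663,0.27,0.1405,-0.0903,-0.0293,0,0,-0.0663,0.27,0.1405,-0.0903,-0.0293,0,0,-0.0663,0.27,0.1405,-0.0903,-0.0293,0,0,-0.0663,0.27,0.1405,-0.0903,-0.0293,0,0,-0.0663,0.27,0.1405,-0.0903,-0.0293,0,0,-0.0663,0.27,0.1405,-0.0903,-0.0293,0,0,-0.0663,0.27,0.1405,-0.0903,-0.0293,0,0,-0.0663,0.27,0.1405,-0.0903,-0.0293,0,0,-0.0663,0.27,0.1405,-0.0903,-0.0293,0,0,-0.0663,0.27],
)

```text
clock: 1.8
tool_pos: [0.5694, 0.3341, 0.1508]
eef_rot: [0.491, 0.515, -0.48, 0.514]
contact_force: [-0.3, 1.0, 0.1]
opening: 0.732
```

```bash
cat > st.py <<'E'
import sys,numpy as np
from plant import telemetry
from scipy.spatial.transform import Rotation as R
# st.py x y z yaw -> fractions needed
s=telemetry.get_state();M=R.from_quat(s["eef_rot"]).as_matrix();p=s["tool_pos"]
yaw=np.arctan2(M[1,1],M[0,1]);print("t",round(s["clock"],2),"pos",p.round(4),"yaw",round(yaw,4),"down",M[:,0].round(3),"F",s["contact_force"].round(2),"op",round(s["opening"],3),"q",s["q"].round(2))
if len(sys.argv)>1:
    g=np.array([float(v) for v in sys.argv[1:4]]);a=float(sys.argv[4])
    G=np.array([[0,-np.sin(a),0],[0,np.cos(a),0],[-1,0,0.]]);G[:,1]=[np.cos(a),np.sin(a),0];G[:,2]=np.cross(G[:,0],G[:,1])
    w=R.from_matrix(G@M.T).as_rotvec()
    print("d",(g-p).round(4),"frac",((g-p)/.25).round(4),"w",(w/(np.pi/2)).round(4))
E
python3 st.py .5635 .337 .1 .09
python3 - <<'E'
from plant import cams
import cv2
s=cams.snapshot("top")["image"];cv2.imwrite("pics/t1.png",cv2.resize(s[120:290,60:285],None,fx=3.5,fy=3.5))
E
```

```text
t 1.8 pos [0.5694 0.3341 0.1508] yaw 0.0583 down [ 0.01   0.012 -1.   ] F [-0.35  1.    0.1 ] op 0.732 q [-0.65  0.83  0.09  1.55 -0.11  0.74 -0.45]
d [-0.0059  0.0029 -0.0508] frac [-0.0237  0.0114 -0.2033] w [-0.0078  0.006   0.0201]
```

View pics/t1.png

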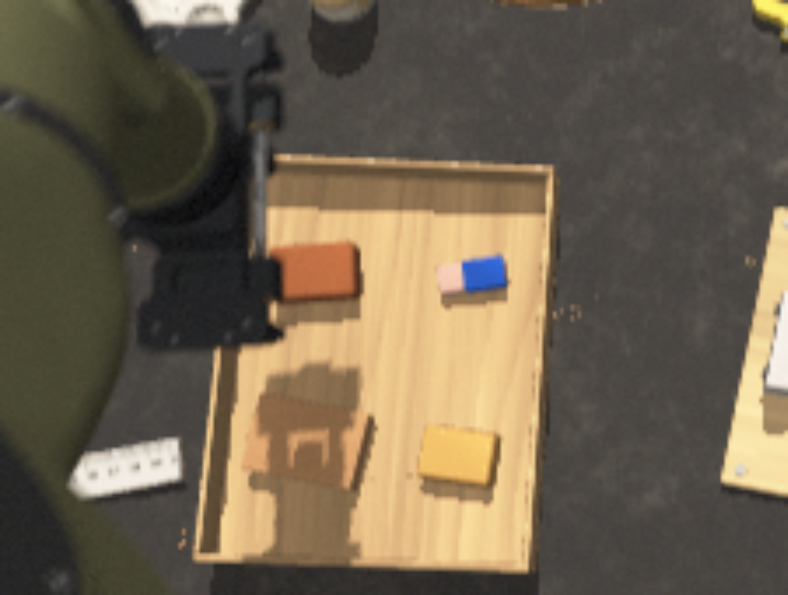

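Call:
send_rows(
  commands=[-0.0119,0.0057,-0.07,-0.004,0.003,0.01,0.27,-0.0119,0.0057,-0.07,-0.004,0.003,0.01,0.27,0,0,-0.07,0,0,0,0.27,0,0,-0.07,0,0,0,0.27,0,0,0,0,0,0,0.27],
)

```text
clock: 2.35
tool_pos: [0.5661, 0.3309, 0.0726]
eef_rot: [0.477, 0.519, -0.48, 0.522]
contact_force: [-0.9, -0.2, -0.9]
opening: 0.731
```

```bash
python3 st.py .5635 .337 .009 .09
python3 - <<'E'
from plant import cams
import cv2
s=cams.snapshot("side")["image"];cv2.imwrite("pics/s1.png",cv2.resize(s[220:400,180:400],None,fx=3.3,fy=3.3))
E
```

```text
t 2.35 pos [0.5661 0.3309 0.0726] yaw 0.0847 down [-0.    -0.007 -1.   ] F [-0.93 -0.19 -0.87] op 0.731 q [-0.64  0.94  0.08  1.58 -0.1   0.62 -0.43]
d [-0.0026  0.0061 -0.0636] frac [-0.0105  0.0243 -0.2545] w [ 0.0046 -0.      0.0034]
```

View pics/s1.png

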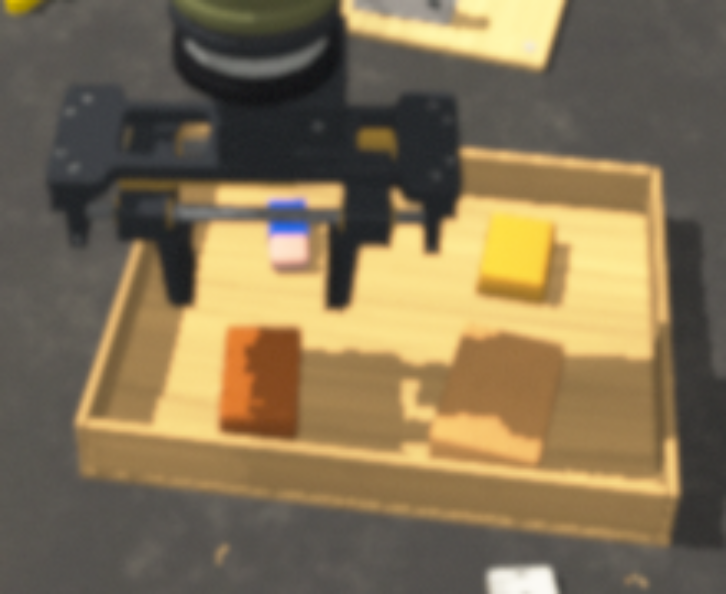

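Call:
send_rows(
  commands=[-0.005,0.014,-0.06,0.0025,0,0.001,0.27,-0.005,0.014,-0.06,0.0025,0,0.001,0.27,0,0.002,-0.05,0,0,0,0.27,0,0.002,-0.03,0,0,0,0.27,0,0,0,0,0,0,0.27],
)

```text
clock: 2.9
tool_pos: [0.5622, 0.3437, 0.0205]
eef_rot: [0.478, 0.524, -0.474, 0.522]
contact_force: [-0.2, -0.3, 0.0]
opening: 0.722
```

```bash
python3 st.py .5635 .337 .009 .09
```

```text
t 2.9 pos [0.5622 0.3437 0.0205] yaw 0.0935 down [ 0.001  0.005 -1.   ] F [-0.2  -0.34  0.05] op 0.722 q [-0.65  1.02  0.06  1.59 -0.11  0.53 -0.43]
d [ 0.0013 -0.0067 -0.0115] frac [ 0.0052 -0.0269 -0.0462] w [-0.0034  0.0009 -0.0023]
```

Call:
send_rows(
  commands=[0.003,-0.02,-0.025,-0.002,0,-0.002,0.27,0,0,-0.015,0,0,0,0.27,0,0,0,0,0,0,0.27,0,0,0,0,0,0,0.27],
)

```text
clock: 3.3
tool_pos: [0.5643, 0.3376, 0.0104]
eef_rot: [0.479, 0.521, -0.476, 0.522]
contact_force: [-0.6, -0.9, 0.2]
opening: 0.731
```

```bash
python3 st.py .5635 .337 .009 .09
```

```text
t 3.3 pos [0.5643 0.3376 0.0104] yaw 0.0888 down [ 0.003  0.002 -1.   ] F [-0.61 -0.95  0.25] op 0.731 q [-0.64  1.03  0.06  1.59 -0.11  0.51 -0.43]
d [-0.0008 -0.0006 -0.0014] frac [-0.0032 -0.0023 -0.0056] w [-0.0012  0.0021  0.0007]
```

Good. Close.

Call:
send_rows(
  commands=[0,0,-0.003,0,0,0,0.7,0,0,0,0,0,0,0.7,0,0,0,0,0,0,0.7,0,0,0,0,0,0,0.7,0,0,0,0,0,0,0.7,0,0,0,0,0,0,0.7],
  newtons=20,
)

```text
clock: 3.9
tool_pos: [0.5649, 0.338, 0.0107]
eef_rot: [0.479, 0.521, -0.475, 0.522]
contact_force: [0.3, -0.5, -0.6]
opening: 0.462
```

```bash
python3 st.py .5635 .337 .12 .09
python3 - <<'E'
from plant import cams
import cv2
s=cams.snapshot("side")["image"];cv2.imwrite("pics/s2.png",cv2.resize(s[220:400,180:400],None,fx=3.3,fy=3.3))
E
```

```text
t 3.9 pos [0.5649 0.338  0.0107] yaw 0.0888 down [ 0.005  0.003 -1.   ] F [ 0.26 -0.49 -0.58] op 0.462 q [-0.64  1.03  0.06  1.59 -0.11  0.51 -0.43]
d [-0.0014 -0.001   0.1093] frac [-0.0058 -0.0042  0.4371] w [-0.0019  0.0031  0.0007]
```

View pics/s2.png

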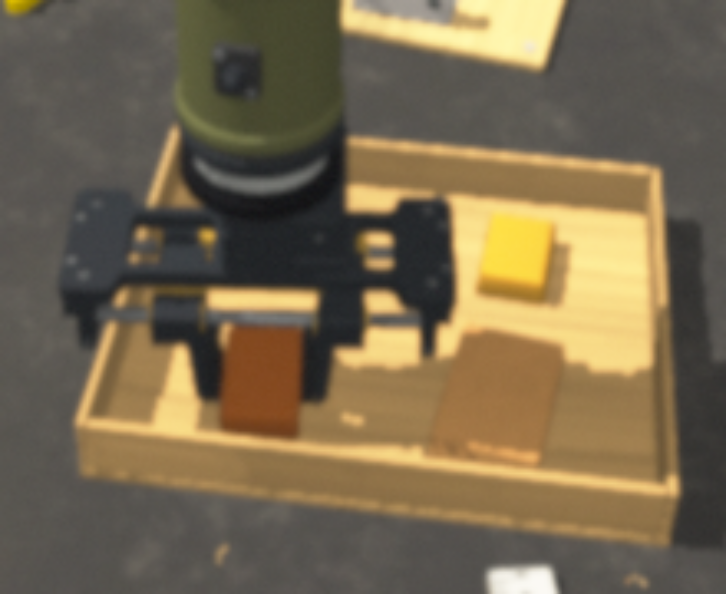

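Call:
send_rows(
  commands=[0,0,0.04,0,0,0,0.7,0,0,0.06,0,0,0,0.7,0,0,0.08,0,0,0,0.7,0,0,0.08,0,0,0,0.7,0,0,0.08,0,0,0,0.7,0,0,0.08,0,0,0,0.7,0,0,0,0,0,0,0.7],
)

```text
clock: 4.65
tool_pos: [0.5656, 0.3382, 0.1263]
eef_rot: [0.481, 0.521, -0.474, 0.523]
contact_force: [0.6, -0.1, -0.2]
opening: 0.456
```

```bash
python3 st.py .5037 -.0477 .11 -.186
python3 - <<'E'
from plant import cams
import cv2
s=cams.snapshot("side")["image"];cv2.imwrite("pics/s3.png",cv2.resize(s[180:380,150:400],None,fx=3,fy=3))
E
```

```text
t 4.65 pos [0.5656 0.3382 0.1263] yaw 0.0885 down [ 0.008  0.005 -1.   ] F [ 0.63 -0.09 -0.24] op 0.456 q [-0.65  0.87  0.09  1.57 -0.1   0.7  -0.43]
d [-0.0619 -0.3859 -0.0163] frac [-0.2475 -1.5435 -0.0651] w [-0.0025  0.0058 -0.1747]
```

View pics/s3.png

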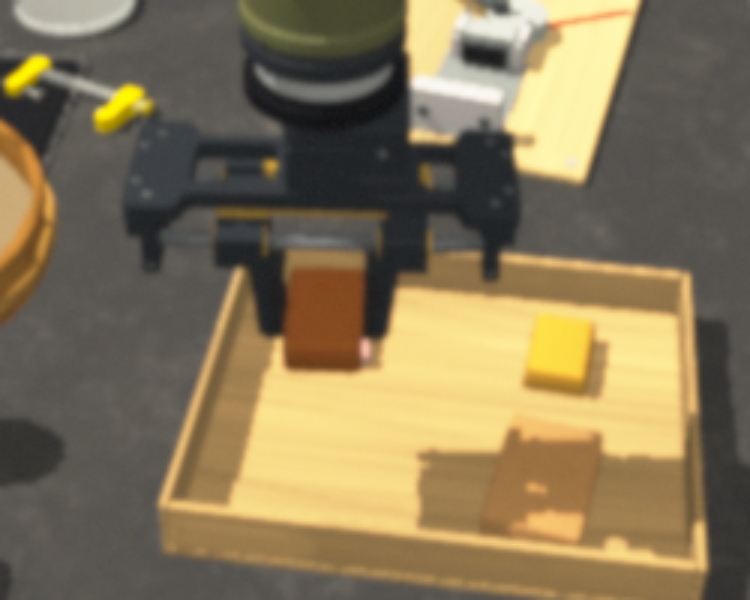

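Call:
send_rows(
  commands=[-0.02,-0.07,0,0,0,-0.012,0.7,-0.022,-0.14,-0.004,0,0,-0.016,0.7,-0.022,-0.14,-0.004,0,0,-0.016,0.7,-0.022,-0.14,-0.004,0,0,-0.016,0.7,-0.022,-0.14,-0.004,0,0,-0.016,0.7,-0.022,-0.14,-0.004,0,0,-0.016,0.7,-0.022,-0.14,-0.004,0,0,-0.016,0.7,-0.022,-0.14,-0.004,0,0,-0.016,0.7,-0.022,-0.14,-0.004,0,0,-0.016,0.7,-0.022,-0.13,-0.004,0,0,-0.016,0.7,-0.02,-0.1,0,0,0,-0.012,0.7,0,0,0,0,0,0,0.7],
)

```text
clock: 5.9
tool_pos: [0.4926, -0.0286, 0.1085]
eef_rot: [-0.543, -0.454, 0.544, -0.451]
contact_force: [-0.1, -0.7, -0.5]
opening: 0.457
```

```bash
python3 st.py .5037 -.0477 .08 -.186
```

```text
t 5.9 pos [ 0.4926 -0.0286  0.1085] yaw -0.1822 down [-0.005  0.002 -1.   ] F [-0.13 -0.71 -0.53] op 0.457 q [-0.05  0.75  0.03  2.07 -0.08  0.33 -0.14]
d [ 0.0111 -0.0191 -0.0285] frac [ 0.0442 -0.0763 -0.114 ] w [-0.0015 -0.0033 -0.0024]
```

Call:
send_rows(
  commands=[0.04,-0.07,-0.06,-0.001,-0.003,-0.002,0.7,0,0,-0.06,0,0,0,0.7,0,0,0,0,0,0,0.7,0,0,0,0,0,0,0.7],
)

```text
clock: 6.3
tool_pos: [0.5027, -0.0441, 0.0766]
eef_rot: [0.544, 0.453, -0.543, 0.451]
contact_force: [-0.0, -0.1, 0.1]
opening: 0.459
```

```bash
python3 st.py .5037 -.0477 .06 -.186
python3 - <<'E'
from plant import cams
import cv2
s=cams.snapshot("side")["image"];cv2.imwrite("pics/s4.png",cv2.resize(s[100:260,220:400],None,fx=3.7,fy=3.7,interpolation=cv2.INTER_CUBIC))
s=cams.snapshot("top")["image"];cv2.imwrite("pics/t4.png",cv2.resize(s[150:300,220:420],None,fx=3.7,fy=3.7,interpolation=cv2.INTER_CUBIC))
E
```

```text
t 6.3 pos [ 0.5027 -0.0441  0.0766] yaw -0.1832 down [-0.002  0.003 -1.   ] F [-0.04 -0.14  0.08] op 0.459 q [-0.01  0.81  0.02  2.05 -0.07  0.28 -0.12]
d [ 0.001  -0.0036 -0.0166] frac [ 0.0042 -0.0143 -0.0663] w [-0.0019 -0.0012 -0.0018]
```

View pics/s4.png

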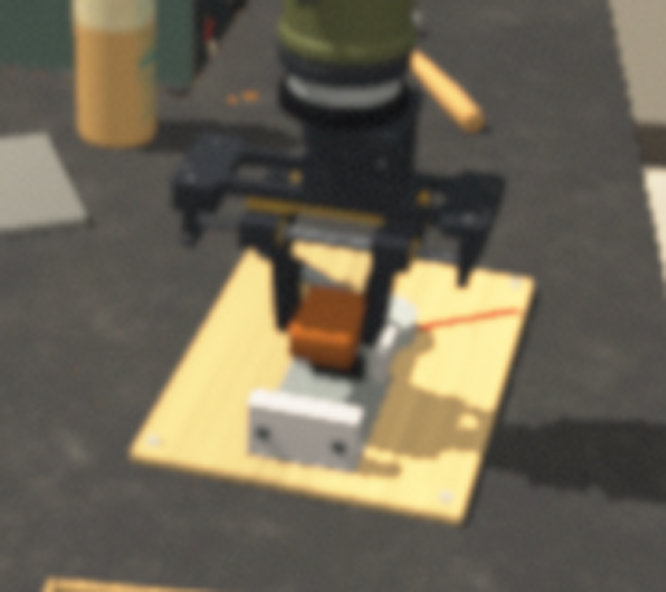

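View pics/t4.png

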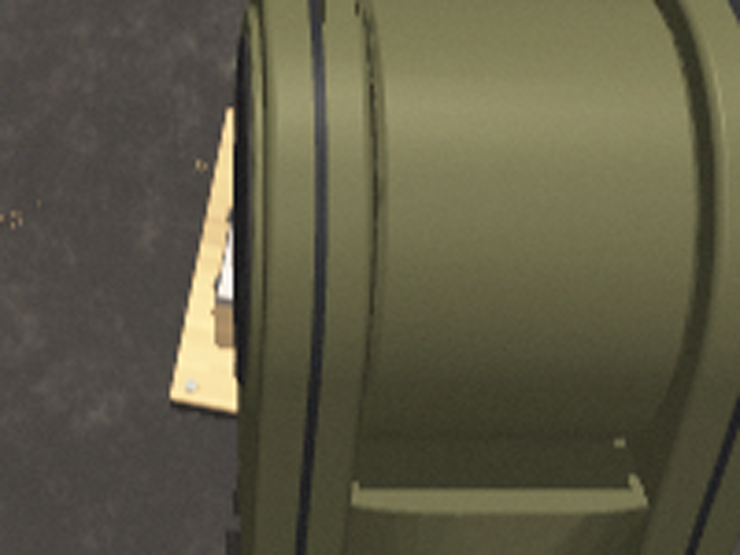

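Call:
send_rows(
  commands=[0.004,-0.013,-0.05,-0.001,-0.001,-0.002,0.7,0,0,-0.05,0,0,0,0.7,0,0,-0.04,0,0,0,0.7,0,0,-0.02,0,0,0,0.7,0,0,0,0,0,0,0.7,0,0,0,0,0,0,0.7],
)

```text
clock: 7.0
tool_pos: [0.504, -0.0458, 0.0338]
eef_rot: [0.544, 0.452, -0.543, 0.452]
contact_force: [-0.1, -0.2, -0.3]
opening: 0.457
```

```bash
python3 st.py .5037 -.0477 .018 -.186
cat > ovs.py <<'E'
from plant import cams,telemetry
from fit import *
import sys
s=cams.snapshot("side");p=telemetry.get_state()["tool_pos"];o=(270,130);k=6
im=cv2.resize(s["image"][130:225,270:370],None,fx=k,fy=k,interpolation=cv2.INTER_CUBIC)
def ln(P,c):
    q=(np.array([proj(s,x) for x in P])+.5-o)*k;cv2.polylines(im,[q.astype(np.int32)],True,c,1)
O=np.array([.505,-.0408]);X=np.array([.983,-.185]);Y=np.array([.185,.983])
W=lambda x,y,z:[*(O+X*x+Y*y),z]
ln([W(-.035,.031,.05),W(.035,.031,.05)],(255,0,0))
ln([W(-.018,-.045,.034),W(.018,-.045,.034),W(.018,-.045,.016),W(-.018,-.045,.016)],(255,0,255))
B=lambda x,y,z:[*(p[:2]+X*x+Y*y),z]
z=p[2]-.0057
for zz in(z,z+.022): ln([B(-.0205,-.031,zz),B(.0205,-.031,zz),B(.0205,.031,zz),B(-.0205,.031,zz)],(0,255,0))
cv2.imwrite(sys.argv[1],im)
E
python3 ovs.py pics/s5.png
```

```text
t 7.0 pos [ 0.504  -0.0458  0.0338] yaw -0.1837 down [ 0.001  0.002 -1.   ] F [-0.1  -0.23 -0.27] op 0.457 q [-0.01  0.9   0.01  2.06 -0.07  0.18 -0.12]
d [-0.0003 -0.0019 -0.0158] frac [-0.0013 -0.0075 -0.0631] w [-0.0013  0.0006 -0.0015]
```

View pics/s5.png

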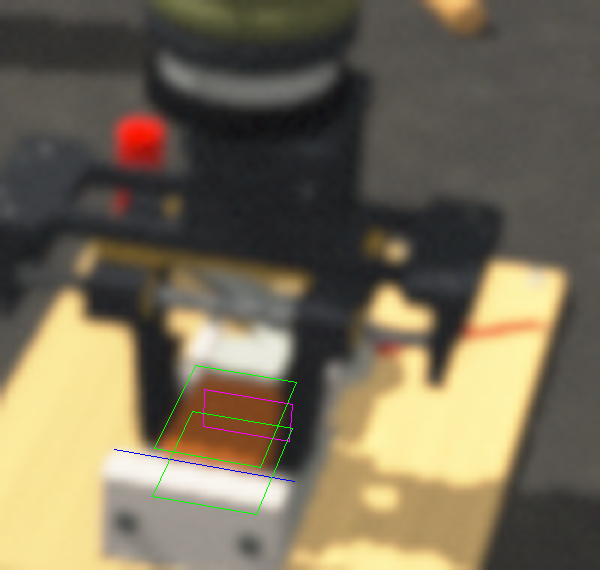

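Run:
```python
from plant import cams
from h import *
s=cams.snapshot("side")
p=np.array([.5027,-.0441]);a=-.183;X=np.array([np.cos(a),np.sin(a)]);Y=np.array([-X[1],X[0]])
im=cv2.imread("pics/s4.png");k=3.7
for zz in(.0709,.0929):
    q=[(proj(s,[*(p+X*x+Y*y),zz])+.5-[220,100])*k for x,y in((-.0205,-.031),(.0205,-.031),(.0205,.031),(-.0205,.031))]
    cv2.polylines(im,[np.array(q,np.int32)],True,(0,255,0),1)
cv2.imwrite("pics/s4o.png",cv2.resize(im[250:430,220:460],None,fx=3,fy=3))
```

```text
(no output)
```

View pics/s4o.png

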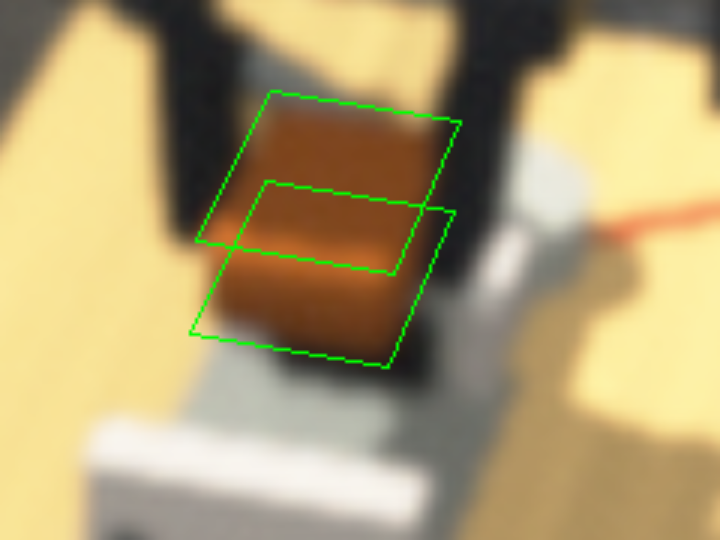

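Call:
send_rows(
  commands=[0.003,-0.006,-0.025,-0.001,0,-0.001,0.7,0,0,-0.02,0,0,0,0.7,0,0,0,0,0,0,0.7,0,0,0,0,0,0,0.7],
)

```text
clock: 7.5
tool_pos: [0.5057, -0.0476, 0.0226]
eef_rot: [0.545, 0.451, -0.543, 0.452]
contact_force: [0.1, 1.1, -0.3]
opening: 0.46
```

```bash
python3 st.py .5045 -.0477 .018 -.186
```

```text
t 7.5 pos [ 0.5057 -0.0476  0.0226] yaw -0.1856 down [ 0.003  0.    -1.   ] F [ 0.07  1.07 -0.32] op 0.46 q [-0.    0.92  0.01  2.06 -0.07  0.16 -0.12]
d [-0.0012 -0.0001 -0.0046] frac [-0.0047 -0.0003 -0.0185] w [-0.0001  0.0021 -0.0003]
```

Call:
send_rows(
  commands=[-0.004,0,-0.012,0,0.001,0,0.7,0,0,-0.006,0,0,0,0.7,0,0,0,0,0,0,0.7],
)

```text
clock: 7.8
tool_pos: [0.5047, -0.0476, 0.0179]
eef_rot: [0.545, 0.451, -0.544, 0.452]
contact_force: [-0.6, -0.4, 0.2]
opening: 0.458
```

```bash
python3 st.py .5045 -.0477 .018 -.186
```

```text
t 7.8 pos [ 0.5047 -0.0476  0.0179] yaw -0.1855 down [ 0.002  0.    -1.   ] F [-0.61 -0.38  0.16] op 0.458 q [-0.    0.93  0.01  2.06 -0.07  0.15 -0.12]
d [-0.0002 -0.0001  0.0001] frac [-0.0007 -0.0005  0.0005] w [-0.0001  0.0011 -0.0003]
```

Call:
send_rows(
  commands=[0,0,-0.005,0,0,0,0.7,0,0,-0.003,0,0,0,0.7,0,0,0,0,0,0,0.7],
)

```text
clock: 8.1
tool_pos: [0.5048, -0.0476, 0.0177]
eef_rot: [0.545, 0.451, -0.543, 0.452]
contact_force: [0.8, -0.1, -0.4]
opening: 0.463
```

```bash
python3 st.py .5045 -.0477 .018 -.186
```

```text
t 8.1 pos [ 0.5048 -0.0476  0.0177] yaw -0.1857 down [ 0.003  0.    -1.   ] F [ 0.84 -0.11 -0.4 ] op 0.463 q [-0.    0.93  0.01  2.06 -0.07  0.15 -0.12]
d [-0.0003 -0.0001  0.0003] frac [-0.0011 -0.0003  0.0013] w [-0.0001  0.0019 -0.0002]
```

Call:
send_rows(
  commands=[0,0,0,0,0,0,0.45,0,0,0,0,0,0,0.3,0,0,0,0,0,0,0.3,0,0,0.03,0,0,0,0.3,0,0,0.06,0,0,0,0.3,0,0,0.08,0,0,0,0.3,0,0,0.08,0,0,0,0.3,0,0,0.08,0,0,0,0.3,0,0,0.08,0,0,0,0.3,0,0,0.08,0,0,0,0.3,0,0,0,0,0,0,0.3],
)

```text
clock: 9.2
tool_pos: [0.5036, -0.0477, 0.1468]
eef_rot: [0.545, 0.451, -0.544, 0.452]
contact_force: [-0.0, -0.1, 0.2]
opening: 0.697
```

```bash
python3 st.py .5505 -.212 .14 .764
python3 - <<'E'
from plant import cams
import cv2
s=cams.snapshot("side")["image"];cv2.imwrite("pics/s6.png",cv2.resize(s[110:240,240:400],None,fx=4.6,fy=4.6,interpolation=cv2.INTER_CUBIC))
E
```

```text
t 9.2 pos [ 0.5036 -0.0477  0.1468] yaw -0.186 down [ 0.002  0.    -1.   ] F [-0.03 -0.13  0.17] op 0.697 q [-0.02  0.68  0.04  2.02 -0.06  0.44 -0.12]
d [ 0.0469 -0.1643 -0.0068] frac [ 0.1877 -0.6571 -0.0271] w [-0.0008  0.0011  0.6048]
```

View pics/s6.png

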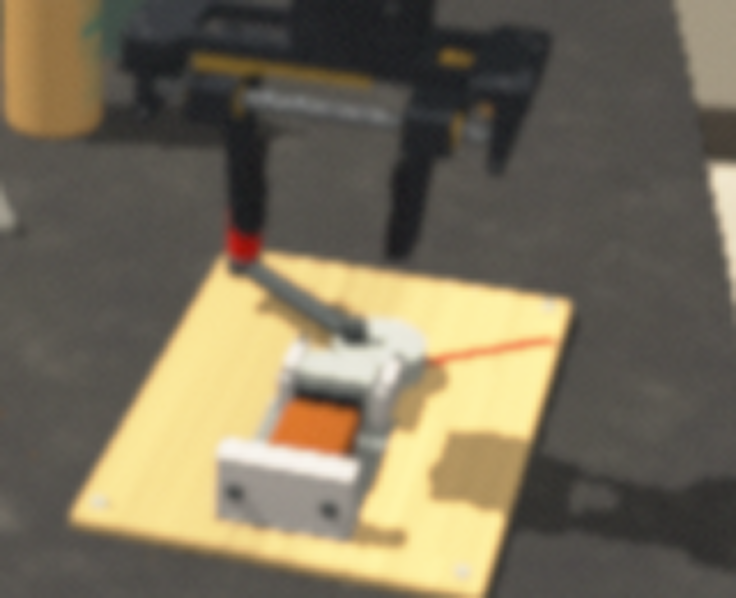

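Call:
send_rows(
  commands=[0.02,-0.06,0,0,0,0.06,0.5,0.02,-0.06,0,0,0,0.06,0.5,0.02,-0.06,0,0,0,0.06,0.5,0.02,-0.06,0,0,0,0.06,0.5,0.02,-0.06,0,0,0,0.06,0.5,0.02,-0.06,0,0,0,0.06,0.5,0.02,-0.06,0,0,0,0.06,0.5,0.02,-0.06,0,0,0,0.06,0.5,0.02,-0.06,0,0,0,0.06,0.5,0.005,-0.06,0,0,0,0.05,0.5,0,0,0,0,0,0,0.5],
)

```text
clock: 10.35
tool_pos: [0.5423, -0.2004, 0.1342]
eef_rot: [0.268, 0.66, -0.275, 0.646]
contact_force: [0.9, -0.4, 0.6]
opening: 0.502
```

```bash
python3 st.py .5507 -.213 .12 .764
python3 - <<'E'
from plant import cams
import cv2
s=cams.snapshot("top")["image"];cv2.imwrite("pics/t7.png",cv2.resize(s[150:300,240:420],None,fx=4,fy=4,interpolation=cv2.INTER_CUBIC))
s=cams.snapshot("side")["image"];cv2.imwrite("pics/s7.png",cv2.resize(s[110:240,240:400],None,fx=4.6,fy=4.6,interpolation=cv2.INTER_CUBIC))
E
```

```text
t 10.35 pos [ 0.5423 -0.2004  0.1342] yaw 0.7826 down [-0.021 -0.001 -1.   ] F [ 0.89 -0.42  0.56] op 0.502 q [ 0.42  0.78 -0.26  1.78  0.32  0.64  0.75]
d [ 0.0084 -0.0126 -0.0142] frac [ 0.0337 -0.0503 -0.0567] w [ 0.0003 -0.0135 -0.0118]
```

View pics/t7.png

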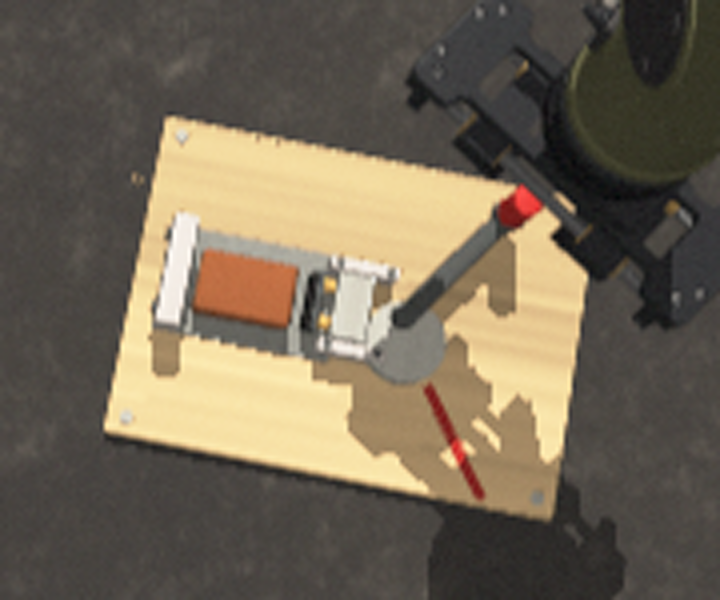

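View pics/s7.png

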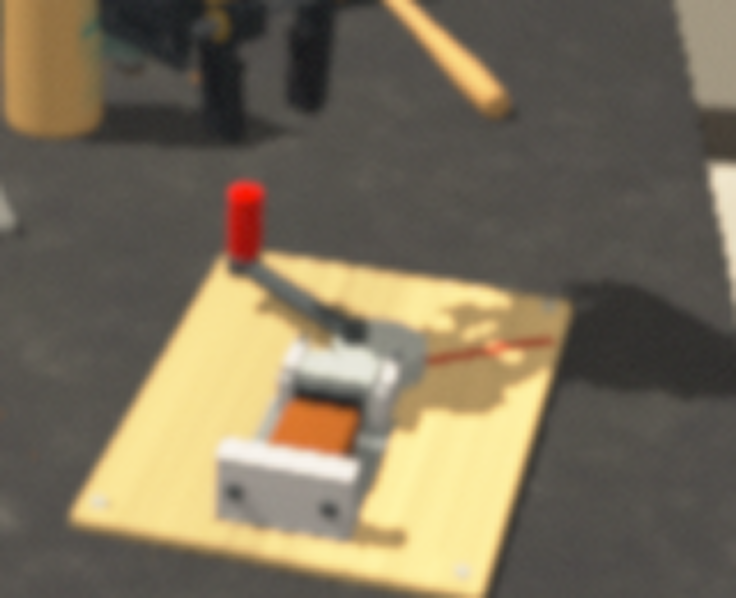

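Run:
```python
from plant import cams
from h import *
t=cams.snapshot("top")
f=lambda x,y,z:unproj(t,((x+.5)/4-.5+240,(y+.5)/4-.5+150),z)[:2]
b=[f(*a,.034) for a in((205,252),(298,265),(288,326),(195,310))]
print(np.round(b,4),np.mean(b,0))
o=np.array([.505,-.0408]);X=np.array([.983,-.185]);Y=np.array([.185,.983]);d=np.mean(b,0)-o
print("press xy",d@X,d@Y)
for n,P in dict(bedtop=(250,242,.012),bedbot=(245,343,.012),ftop=(198,216,.05),fbot=(182,325,.05)).items(): q=f(*P)-o;print(n,q@X,q@Y)
e=np.array(b[0])-b[1]+b[3]-b[2];print("yaw",np.arctan2(-e[0],e[1]))
```

```text
[[ 0.5246 -0.0203]
 [ 0.5169 -0.079 ]
 [ 0.4782 -0.0722]
 [ 0.4878 -0.0139]] [ 0.5018857  -0.04635569]
press xy -0.0020335562621403127 -0.006037385188005412
bedtop 0.03169648065126694 -0.004474618120613421
bedbot -0.03334553361977423 -0.012883623424367989
ftop 0.03406883383957101 0.03280206356117738
fbot -0.03490945539412538 0.030008185389042315
yaw -0.14703099798419542
```

Call:
send_rows(
  commands=[0.032,-0.048,-0.02,0,-0.013,-0.011,0.5,0,0,-0.02,0,0,0,0.5,0,0,0,0,0,0,0.5,0,0,0,0,0,0,0.5],
)

```text
clock: 10.9
tool_pos: [0.5516, -0.2062, 0.1235]
eef_rot: [0.277, 0.651, -0.275, 0.651]
contact_force: [0.9, -0.1, 0.3]
opening: 0.503
```

```bash
python3 st.py .5507 -.213 .055 .764
python3 - <<'E'
from plant import cams
import cv2
s=cams.snapshot("top")["image"];cv2.imwrite("pics/t8.png",cv2.resize(s[150:300,240:420],None,fx=4,fy=4,interpolation=cv2.INTER_CUBIC))
s=cams.snapshot("side")["image"];cv2.imwrite("pics/s8.png",cv2.resize(s[90:220,240:400],None,fx=4.6,fy=4.6,interpolation=cv2.INTER_CUBIC))
E
```

```text
t 10.9 pos [ 0.5516 -0.2062  0.1235] yaw 0.7679 down [ 0.001  0.003 -1.   ] F [ 0.87 -0.07  0.34] op 0.503 q [ 0.43  0.8  -0.26  1.77  0.32  0.61  0.75]
d [-0.0009 -0.0068 -0.0685] frac [-0.0034 -0.0271 -0.2741] w [-0.0019  0.0005 -0.0025]
```

View pics/s8.png

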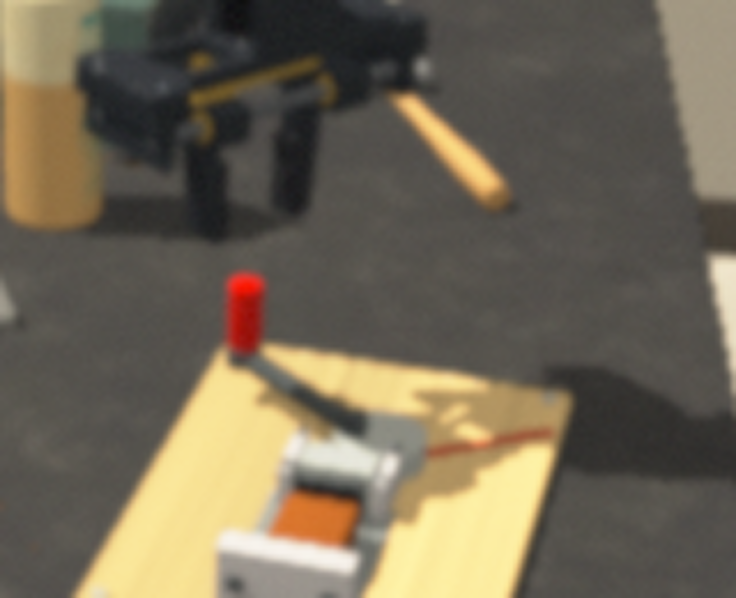

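Call:
send_rows(
  commands=[-0.003,-0.025,-0.05,-0.002,0,-0.002,0.5,0,0,-0.05,0,0,0,0.5,0,0,0,0,0,0,0.5,0,0,0,0,0,0,0.5],
)

```text
clock: 11.4
tool_pos: [0.5505, -0.2126, 0.0963]
eef_rot: [0.277, 0.65, -0.277, 0.651]
contact_force: [-0.5, 0.0, 0.2]
opening: 0.5
```

```bash
python3 st.py .5507 -.213 .053 .764
```

```text
t 11.4 pos [ 0.5505 -0.2126  0.0963] yaw 0.7651 down [ 0. -0. -1.] F [-0.54  0.01  0.22] op 0.5 q [ 0.43  0.85 -0.24  1.78  0.34  0.55  0.74]
d [ 0.0002 -0.0004 -0.0433] frac [ 0.0007 -0.0018 -0.1731] w [ 0.0001  0.0003 -0.0007]
```

Call:
send_rows(
  commands=[0,-0.001,-0.05,0,0,0,0.5,0,0,-0.05,0,0,0,0.5,0,0,-0.05,0,0,0,0.5,0,0,-0.02,0,0,0,0.5,0,0,0,0,0,0,0.5],
)

```text
clock: 11.9
tool_pos: [0.5502, -0.2124, 0.0494]
eef_rot: [0.277, 0.651, -0.277, 0.65]
contact_force: [-0.3, 0.1, 0.1]
opening: 0.5
```

```bash
python3 st.py .5507 -.213 .053 .764
python3 - <<'E'
from plant import cams
import cv2
s=cams.snapshot("top")["image"];cv2.imwrite("pics/t9.png",cv2.resize(s[150:300,240:420],None,fx=4,fy=4,interpolation=cv2.INTER_CUBIC))
s=cams.snapshot("side")["image"];cv2.imwrite("pics/s9.png",cv2.resize(s[90:220,240:400],None,fx=4.6,fy=4.6,interpolation=cv2.INTER_CUBIC))
E
```

```text
t 11.9 pos [ 0.5502 -0.2124  0.0494] yaw 0.7654 down [-0.  0. -1.] F [-0.29  0.14  0.14] op 0.5 q [ 0.41  0.92 -0.2   1.8   0.37  0.46  0.72]
d [ 0.0005 -0.0006  0.0036] frac [ 0.002  -0.0025  0.0146] w [-0.0003 -0.0002 -0.0009]
```

View pics/s9.png

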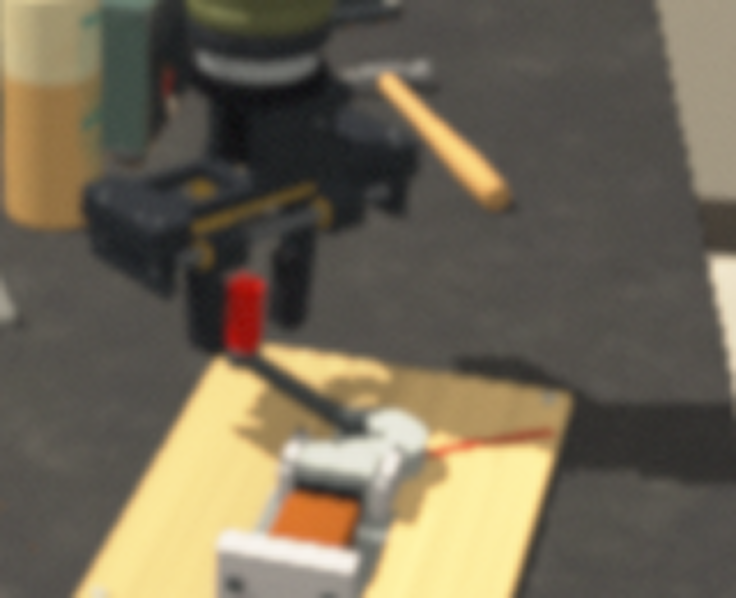

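Call:
send_rows(
  commands=[0.002,-0.002,0.01,0,0,0,0.9,0,0,0,0,0,0,0.9,0,0,0,0,0,0,0.9,0,0,0,0,0,0,0.9,0,0,0,0,0,0,0.9],
  newtons=25,
)

```text
clock: 12.5
tool_pos: [0.5518, -0.2137, 0.0543]
eef_rot: [0.278, 0.649, -0.277, 0.652]
contact_force: [-0.2, -0.1, -3.3]
opening: 0.217
```

```bash
python3 st.py .5507 -.213 .053 .764
```

```text
t 12.5 pos [ 0.5518 -0.2137  0.0543] yaw 0.7645 down [ 0.003 -0.001 -1.   ] F [-0.2  -0.08 -3.25] op 0.217 q [ 0.41  0.91 -0.21  1.79  0.37  0.47  0.72]
d [-0.0011  0.0007 -0.0013] frac [-0.0046  0.003  -0.0054] w [ 0.0006  0.0019 -0.0003]
```

```bash
cat > arc.py <<'E'
import sys,numpy as np
from plant import telemetry
from scipy.spatial.transform import Rotation as R
P=np.array([.4854,-.145]);r=.095;Z=.053
end=float(sys.argv[1]);n=int(sys.argv[2])  # lever angle target
s=telemetry.get_state();M=R.from_quat(s["eef_rot"]).as_matrix();p=s["tool_pos"];d=p[:2]-P
yaw=np.arctan2(M[1,1],M[0,1]);ph=np.arctan2(d[1],d[0]);lev=(-.807-ph)%(2*np.pi)
if lev>4: lev-=2*np.pi
print("t",round(s["clock"],2),"pos",p.round(4),"lev",round(lev,3),"rad",round(np.hypot(*d),4),"levyaw",round(.764-yaw,3),"down",M[:,0].round(3),"F",s["contact_force"].round(1),"M",s["moment"].round(2),"op",round(s["opening"],3),"q",s["q"].round(2))
pts=[p[:2]]+[P+r*np.array([np.cos(-.807-l),np.sin(-.807-l)]) for l in np.linspace(lev,end,n+1)[1:]]
w=((.764-end)-yaw)/n
for a,b in zip(pts,pts[1:]): print(((b-a)/.25).round(3),"wz",round(w/(np.pi/2),4))
print("z",round((Z-p[2])/.25,4))
E
python3 arc.py .5 6
```

```text
t 12.5 pos [ 0.5518 -0.2137  0.0543] lev -0.005 rad 0.0956 levyaw -0.001 down [ 0.003 -0.001 -1.   ] F [-0.2 -0.1 -3.3] M [ 0.01 -0.08  0.01] op 0.217 q [ 0.41  0.91 -0.21  1.79  0.37  0.47  0.72]
[-0.026 -0.019] wz -0.0531
[-0.026 -0.019] wz -0.0531
[-0.027 -0.017] wz -0.0531
[-0.028 -0.015] wz -0.0531
[-0.03  -0.012] wz -0.0531
[-0.03 -0.01] wz -0.0531
z -0.0054
```

Call:
send_rows(
  commands=[-0.026,-0.019,-0.003,0,0,-0.053,0.9,-0.026,-0.019,0,0,0,-0.053,0.9,-0.027,-0.017,0,0,0,-0.053,0.9,-0.028,-0.015,0,0,0,-0.053,0.9,-0.03,-0.012,0,0,0,-0.053,0.9,-0.03,-0.01,0,0,0,-0.053,0.9,0,0,0,0,0,0,0.9],
)

```text
clock: 13.2
tool_pos: [0.5109, -0.2367, 0.0543]
eef_rot: [0.434, 0.556, -0.433, 0.561]
contact_force: [0.5, -1.7, -1.1]
opening: 0.219
```

```bash
python3 arc.py 1.0 6
```

```text
t 13.2 pos [ 0.5109 -0.2367  0.0543] lev 0.492 rad 0.0952 levyaw 0.513 down [ 0.006 -0.004 -1.   ] F [ 0.5 -1.7 -1.1] M [-0.12  0.06  0.08] op 0.219 q [ 0.4   0.89 -0.08  1.89  0.18  0.37  0.43]
[-0.031 -0.007] wz -0.0517
[-0.032 -0.005] wz -0.0517
[-0.032 -0.002] wz -0.0517
[-0.032  0.001] wz -0.0517
[-0.032  0.004] wz -0.0517
[-0.032  0.006] wz -0.0517
z -0.0053
```

Tracking very well.

Call:
send_rows(
  commands=[-0.031,-0.007,-0.003,0.001,0.003,-0.052,0.9,-0.032,-0.005,0,0,0,-0.052,0.9,-0.032,-0.002,0,0,0,-0.052,0.9,-0.032,0.001,0,0,0,-0.052,0.9,-0.032,0.004,0,0,0,-0.052,0.9,-0.032,0.006,0,0,0,-0.052,0.9,0,0,0,0,0,0,0.9],
)

```text
clock: 13.9
tool_pos: [0.4664, -0.2376, 0.0543]
eef_rot: [0.555, 0.435, -0.555, 0.441]
contact_force: [-0.8, -1.0, -2.1]
opening: 0.217
```

```bash
python3 arc.py 1.5 6
```

```text
t 13.9 pos [ 0.4664 -0.2376  0.0543] lev 0.966 rad 0.0945 levyaw 0.999 down [ 0.005 -0.006 -1.   ] F [-0.8 -1.  -2.1] M [-0.21  0.32  0.16] op 0.217 q [ 0.37  0.86  0.01  2.01 -0.02  0.26  0.16]
[-0.033  0.006] wz -0.0532
[-0.032  0.011] wz -0.0532
[-0.031  0.014] wz -0.0532
[-0.029  0.017] wz -0.0532
[-0.028  0.019] wz -0.0532
[-0.026  0.022] wz -0.0532
z -0.0052
```

Call:
send_rows(
  commands=[-0.033,0.006,-0.003,0.002,0.003,-0.051,0.9,-0.032,0.011,0,0,0,-0.051,0.9,-0.031,0.014,0,0,0,-0.051,0.9,-0.029,0.017,0,0,0,-0.051,0.9,-0.028,0.019,0,0,0,-0.051,0.9,-0.026,0.022,0,0,0,-0.051,0.9,0,0,0,0,0,0,0.9],
)

```text
clock: 14.6
tool_pos: [0.4305, -0.2207, 0.0542]
eef_rot: [0.643, 0.29, -0.64, 0.304]
contact_force: [-1.6, -0.6, -0.9]
opening: 0.217
```

```bash
python3 arc.py 1.85 5
python3 - <<'E'
from plant import cams
import cv2
s=cams.snapshot("top")["image"];cv2.imwrite("pics/t10.png",cv2.resize(s[150:300,240:420],None,fx=4,fy=4,interpolation=cv2.INTER_CUBIC))
s=cams.snapshot("side")["image"];cv2.imwrite("pics/s10.png",cv2.resize(s[110:240,240:400],None,fx=4.6,fy=4.6,interpolation=cv2.INTER_CUBIC))
E
```

```text
t 14.6 pos [ 0.4305 -0.2207  0.0542] lev 1.391 rad 0.0935 levyaw 1.469 down [ 0.012 -0.015 -1.   ] F [-1.6 -0.6 -0.9] M [0.09 0.76 0.18] op 0.217 q [ 0.34  0.85  0.06  2.14 -0.24  0.14 -0.09]
[-0.031  0.017] wz -0.0486
[-0.025  0.024] wz -0.0486
[-0.023  0.026] wz -0.0486
[-0.02   0.028] wz -0.0486
[-0.018  0.03 ] wz -0.0486
z -0.0049
```

View pics/s10.png

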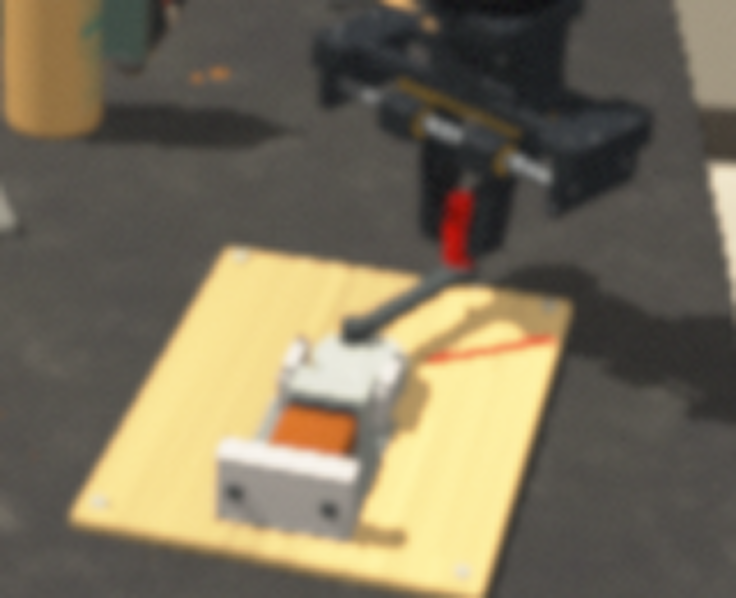

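View pics/t10.png

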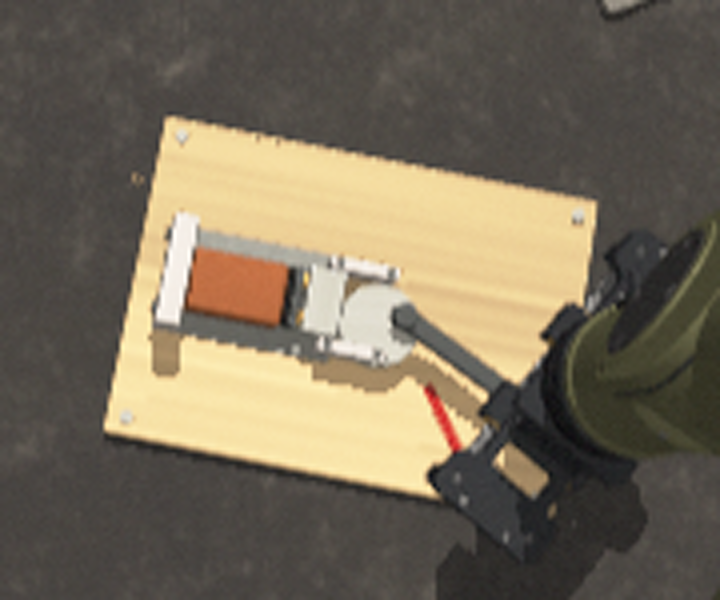

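Call:
send_rows(
  commands=[-0.028,0.017,0,0.012,0.018,-0.04,0.9,-0.025,0.024,0,0.012,0.018,-0.04,0.9,0,0,0,0,0,0,0.9],
)

```text
clock: 15.0
tool_pos: [0.4241, -0.215, 0.0545]
eef_rot: [-0.65, -0.267, 0.667, -0.248]
contact_force: [-2.6, 0.2, -2.9]
opening: 0.222
```

```bash
python3 arc.py 1.85 4
```

```text
t 15.0 pos [ 0.4241 -0.215   0.0545] lev 1.483 rad 0.0931 levyaw 1.589 down [-0.033  0.018 -0.999] F [-2.6  0.2 -2.9] M [-0.28  0.45  0.19] op 0.222 q [ 0.33  0.85  0.08  2.11 -0.3   0.22 -0.15]
[-0.03   0.018] wz -0.0415
[-0.023  0.026] wz -0.0415
[-0.02   0.028] wz -0.0415
[-0.018  0.03 ] wz -0.0415
z -0.0062
```

Call:
send_rows(
  commands=[-0.03,0.018,0,0.003,0.004,-0.035,0.9,-0.024,0.025,0,0.002,0.003,-0.035,0.9,-0.021,0.027,0,0.002,0.003,-0.035,0.9,0,0,0,0,0,0,0.9],
)

```text
clock: 15.4
tool_pos: [0.4129, -0.2031, 0.0546]
eef_rot: [-0.671, -0.21, 0.685, -0.19]
contact_force: [-1.4, 0.2, -2.5]
opening: 0.216
```

```bash
python3 arc.py 1.85 3
```

```text
t 15.4 pos [ 0.4129 -0.2031  0.0546] lev 1.659 rad 0.0929 levyaw 1.761 down [-0.027  0.022 -0.999] F [-1.4  0.2 -2.5] M [-0.33  0.15  0.2 ] op 0.216 q [ 0.32  0.85  0.08  2.16 -0.39  0.18 -0.24]
[-0.021  0.014] wz -0.0189
[-0.013  0.02 ] wz -0.0189
[-0.012  0.021] wz -0.0189
z -0.0063
```

Call:
send_rows(
  commands=[-0.021,0.015,0,0.002,0.005,-0.019,0.9,-0.014,0.022,0,0.002,0.004,-0.019,0.9,-0.012,0.022,0,0,0,-0.019,0.9,0,0,0,0,0,0,0.9],
)

```text
clock: 15.8
tool_pos: [0.407, -0.1948, 0.0546]
eef_rot: [-0.68, -0.175, 0.694, -0.158]
contact_force: [0.4, -0.6, -5.2]
opening: 0.218
```

```bash
python3 arc.py 1.9 2
python3 - <<'E'
from plant import cams
import cv2
s=cams.snapshot("top")["image"];cv2.imwrite("pics/t11.png",cv2.resize(s[172:284,300:400],None,fx=5.3,fy=5.3,interpolation=cv2.INTER_CUBIC))
s=cams.snapshot("side")["image"];cv2.imwrite("pics/s11.png",cv2.resize(s[145:240,250:375],None,fx=6,fy=6,interpolation=cv2.INTER_CUBIC))
E
```

```text
t 15.8 pos [ 0.407  -0.1948  0.0546] lev 1.769 rad 0.0928 levyaw 1.859 down [-0.025  0.019 -1.   ] F [ 0.4 -0.6 -5.2] M [-0.27 -0.16  0.1 ] op 0.218 q [ 0.3   0.84  0.08  2.19 -0.45  0.16 -0.3 ]
[-0.02   0.017] wz -0.0129
[-0.011  0.022] wz -0.0129
z -0.0064
```

View pics/t11.png

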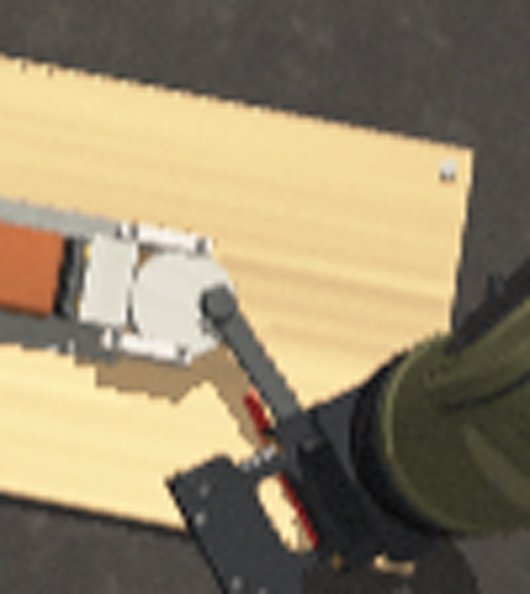

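View pics/s11.png

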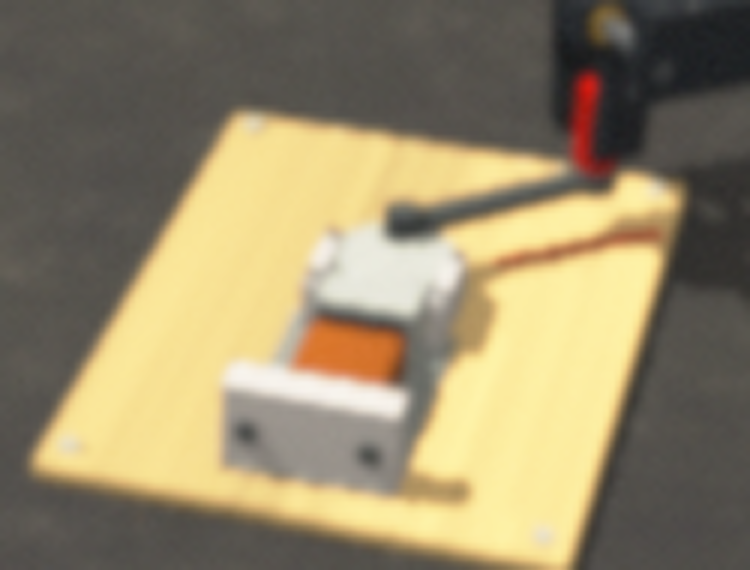

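```bash
cat > lev.py <<'E'
import sys
from plant import cams
from h import *
t=cams.snapshot("top");k=5.3;P=np.array([.4854,-.145])
f=lambda x,y,z:unproj(t,((x+.5)/k-.5+300,(y+.5)/k-.5+172),z)[:2]
if len(sys.argv)>1:
    v=[float(a) for a in sys.argv[1:5]];a,b=f(*v[:2],.042),f(*v[2:],.042)
    print(a,b,"lev",-.807-np.arctan2(*(b-a)[::-1]))
    print("pivot->b",-.807-np.arctan2(*(b-P)[::-1]))
im=cv2.resize(t["image"][172:284,300:400],None,fx=k,fy=k,interpolation=cv2.INTER_CUBIC)
for L,c in((1.9,(0,255,0)),(1.769,(255,255,0))):
    th=-.807-L;u=np.array([np.cos(th),np.sin(th)]);n=np.array([-u[1],u[0]])
    for o in ((-.006,.006) if L==1.9 else (0,)):
        q=[(proj(t,[*(P+n*o+u*s),.042])+.5-[300,172])*k for s in(0,.08)]
        cv2.line(im,tuple(q[0].astype(int).tolist()),tuple(q[1].astype(int).tolist()),c,1)
cv2.imwrite("pics/lev.png",im)
E
python3 lev.py 215 302 283 410
```

```text
[ 0.48416969 -0.14250765] [ 0.43378208 -0.17300061] lev 1.7903818985705935
pivot->b 1.8375574023488244
```

View pics/lev.png

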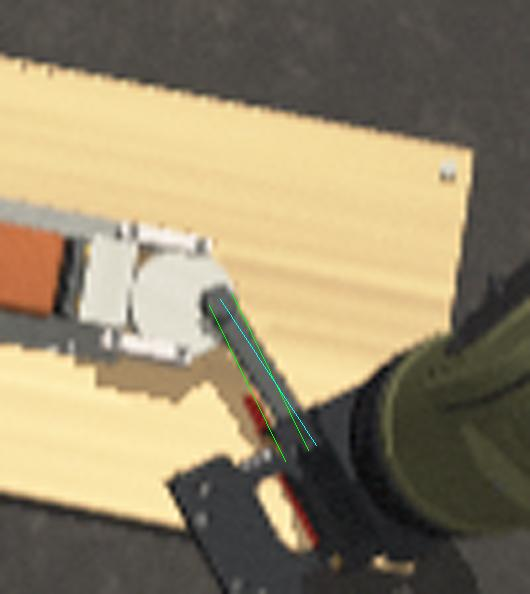

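Call:
send_rows(
  commands=[-0.012,0.02,0,0.001,0.003,-0.012,0.9,-0.01,0.02,0,0.001,0.003,-0.012,0.9,-0.008,0.016,0,0,0,0,0.9,0,0,0,0,0,0,0.9],
)

```text
clock: 16.35
tool_pos: [0.4041, -0.1897, 0.0546]
eef_rot: [-0.684, -0.154, 0.698, -0.145]
contact_force: [1.5, -1.7, -6.0]
opening: 0.216
```

```bash
sed -i 's/P=np.array(\[.4854,-.145\])/P=np.array([.486,-.145])/' lev.py; python3 arc.py 1.9 2; python3 lev.py
python3 - <<'E'
from plant import cams
import cv2
s=cams.snapshot("top")["image"];cv2.imwrite("pics/t12.png",cv2.resize(s[210:284,320:390],None,fx=8,fy=8,interpolation=cv2.INTER_CUBIC))
E
```

```text
t 16.35 pos [ 0.4041 -0.1897  0.0546] lev 1.832 rad 0.0928 levyaw 1.909 down [-0.023  0.007 -1.   ] F [ 1.5 -1.7 -6. ] M [-0.24 -0.12 -0.09] op 0.216 q [ 0.29  0.84  0.08  2.21 -0.48  0.13 -0.33]
[-0.014  0.007] wz 0.0028
[-0.006  0.012] wz 0.0028
z -0.0064
```

View pics/t12.png

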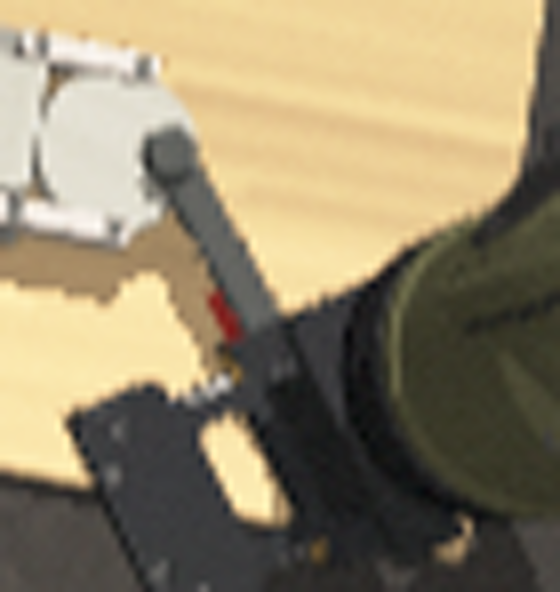

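```bash
cat > lv2.py <<'E'
from plant import cams
from h import *
t=cams.snapshot("top");im=t["image"].astype(int)
hs=cv2.cvtColor(t["image"],cv2.COLOR_BGR2HSV).astype(int)
pts=[]
for v in range(234,249):
    row=im[v,335:365].mean(1);sat=im[v,335:365].max(1)-im[v,335:365].min(1)
    # background wood saturation high; weight of arm = low sat & dark
    m=(sat<35)&(row<140)
    idx=np.where(m)[0]
    print(v,(335+idx).tolist(),row[idx].astype(int).tolist())
E
python3 lv2.py
```

```text
234 [338, 339, 340, 341, 342, 343, 344, 345, 346] [131, 129, 115, 71, 98, 98, 99, 98, 104]
235 [340, 341, 342, 343, 344, 345, 346, 347] [129, 75, 85, 99, 101, 97, 99, 119]
236 [340, 342, 343, 344, 345, 346, 347] [130, 66, 93, 99, 100, 96, 97]
237 [342, 343, 344, 345, 346, 347, 348] [74, 79, 100, 98, 96, 99, 122]
238 [343, 344, 345, 346, 347, 348] [65, 90, 98, 99, 99, 99]
239 [344, 345, 346, 347, 348, 349] [77, 97, 99, 97, 99, 127]
240 [345, 346, 347, 348, 349, 350] [88, 99, 99, 101, 97, 110]
241 [345, 346, 347, 348, 349, 350] [71, 98, 96, 100, 98, 94]
242 [346, 347, 348, 349, 350, 351] [88, 98, 99, 100, 96, 132]
243 [346, 347, 348, 349, 350, 351] [70, 93, 100, 99, 97, 104]
244 [346, 347, 348, 349, 350, 351, 352] [76, 83, 96, 100, 101, 100, 121]
245 [347, 348, 349, 350, 351, 352] [62, 92, 98, 100, 98, 98]
246 [348, 349, 350, 351, 352, 353, 363, 364] [81, 99, 101, 98, 97, 126, 99, 57]
247 [348, 349, 350, 351, 352, 353, 361, 362, 363, 364] [62, 93, 99, 100, 99, 97, 102, 60, 60, 43]
248 [349, 350, 351, 352, 353, 358, 360, 361, 362, 363, 364] [77, 98, 99, 100, 99, 108, 59, 60, 61, 61, 22]
```

```bash
python3 - <<'E'
from plant import cams
from h import *
t=cams.snapshot("top")
a=unproj(t,(343.5,233.1),.042);b=unproj(t,(343.5+.546*14,247.1),.042)
d=b-a;print("lever dir",np.arctan2(d[1],d[0]),"lev",-.807-np.arctan2(d[1],d[0]))
# line passes pivot?
P=np.array([.4854,-.145]);n=np.array([-d[1],d[0]])/np.hypot(*d[:2]);
a=unproj(t,(346.2,238),.042);print("offset of P from line mm",1e3*(P-a[:2])@n)
# red line from edges, current image, visible start
im=t["image"].astype(int)
for v in range(245,256):
    m=(im[v,:,2]>im[v,:,1]*2)&(im[v,:,2]>90);i=np.where(m[340:370])[0]+340;print(v,i.tolist())
E
python3 - <<'E'
import cv2,numpy as np,sys
sys.path.insert(0,'.')
from h import *
from plant import cams
t=cams.snapshot("top")
im=cv2.imread('pics/top0.png').astype(int)
m=(im[...,2]>im[...,1]*1.8)&(im[...,2]>90);ys,xs=np.where(m[245:276,340:366])
pts=np.array([unproj(t,(x+340,y+245),.0105)[:2] for x,y in zip(xs,ys)])
vx,vy,x0,y0=cv2.fitLine(pts.astype(np.float32),cv2.DIST_L2,0,.01,.01).ravel();
if vx>0:vx,vy=-vx,-vy
print(len(pts),"red dir",np.arctan2(vy,vx));n=np.array([-vy,vx]);print("P offset mm",1e3*(np.array([.4854,-.145])-[x0,y0])@n)
E
```

```text
lever dir -2.661707028447621 lev 1.854707028447621
offset of P from line mm 0.7849729088062123
245 []
246 [347]
247 [346, 347]
248 [346, 347, 348]
249 [347, 348]
250 [347, 348, 349]
251 [348, 349]
252 [348]
253 []
254 []
255 []
82 red dir -2.7200599
P offset mm 0.17100725311927495
```

Call:
send_rows(
  commands=[-0.008,0.016,0,0,0.002,0,0.9,-0.008,0.016,0,0,0,0,0.9,-0.004,0.008,0,0,0,0,0.9],
)

```text
clock: 16.9
tool_pos: [0.4025, -0.1868, 0.0547]
eef_rot: [-0.685, -0.146, 0.698, -0.147]
contact_force: [2.3, -7.6, -10.2]
opening: 0.216
```

```bash
python3 arc.py 1.9 2
cat > lv3.py <<'E'
from plant import cams
from h import *
from scipy.ndimage import map_coordinates
t=cams.snapshot("top");g=cv2.cvtColor(t["image"],cv2.COLOR_BGR2GRAY).astype(float)
# right edge of arm: wood bright -> arm ~98, subpixel crossing, per row
E=[]
for v in range(236,248):
    r=g[v]
    # start inside arm: leftmost run of >=3 px in 88..108
    for u in range(339,358):
        if all(85<=r[u+i]<=108 for i in range(4)): break
    else: continue
    w=u+3
    while r[w]<120 and w<365: w+=1
    th=(99+r[w+1])/2 if r[w+1]>120 else 120
    w=w-1
    while r[w]<th: w+=1
    E.append((w-1+(th-r[w-1])/(r[w]-r[w-1]),v))
E=np.array(E);print(E.round(1).tolist())
q=np.array([unproj(t,e,.042)[:2] for e in E]);vx,vy,x0,y0=cv2.fitLine(q.astype(np.float32),cv2.DIST_HUBER,0,.01,.01).ravel()
if vx>0:vx,vy=-vx,-vy
print("lever",-.807-np.arctan2(vy,vx),"vs red",-2.72,np.arctan2(vy,vx))
n=np.array([-vy,vx]);print("pivot dist from right edge mm",1e3*(np.array([.4854,-.145])-[x0,y0])@n)
cv2.imwrite("pics/lv3_%d.png"%int(1000*np.random.rand()),cv2.resize(t["image"][210:284,320:390],None,fx=8,fy=8,interpolation=cv2.INTER_CUBIC))
E
python3 lv3.py; python3 arc.py 1.9 1; ls -t pics|head -1
```

```text
t 16.9 pos [ 0.4025 -0.1868  0.0547] lev 1.867 rad 0.0929 levyaw 1.917 down [-0.017 -0.005 -1.   ] F [  2.3  -7.6 -10.2] M [-1.32 -0.36 -0.18] op 0.216 q [ 0.28  0.84  0.08  2.23 -0.49  0.1  -0.34]
[-0.01   0.002] wz 0.0053
[-0.003  0.006] wz 0.0053
z -0.0067
[[347.2, 236.0], [348.2, 237.0], [348.2, 238.0], [349.4, 239.0], [349.7, 240.0], [350.4, 241.0], [350.6, 242.0], [351.3, 243.0], [351.6, 244.0], [352.3, 245.0], [352.6, 246.0], [353.3, 247.0]]
lever 1.8750203 vs red -2.72 -2.6820202
pivot dist from right edge mm -5.178169582802021
t 16.95 pos [ 0.4025 -0.1867  0.0547] lev 1.869 rad 0.0928 levyaw 1.917 down [-0.017 -0.005 -1.   ] F [ 2.7 -7.9 -9.6] M [-1.61 -0.34 -0.22] op 0.218 q [ 0.28  0.84  0.08  2.23 -0.49  0.1  -0.34]
[-0.013  0.007] wz 0.0106
z -0.0066
lv3_699.png
```

Call:
send_rows(
  commands=[-0.006,0.014,-0.003,0.012,0.012,0,0.9,-0.006,0.012,-0.003,0.006,0.006,0,0.9],
)

```text
clock: 17.15
tool_pos: [0.4017, -0.1858, 0.0543]
eef_rot: [-0.679, -0.153, 0.705, -0.137]
contact_force: [1.0, -8.5, 4.7]
opening: 0.223
```

```bash
python3 arc.py 1.9 1;python3 lv3.py; python3 arc.py 1.9 1
```

```text
t 17.15 pos [ 0.4017 -0.1858  0.0543] lev 1.881 rad 0.0931 levyaw 1.923 down [-0.039  0.015 -0.999] F [ 1.  -8.5  4.7] M [-2.14 -0.27 -0.09] op 0.223 q [ 0.27  0.85  0.09  2.2  -0.49  0.15 -0.34]
[-0.01   0.003] wz 0.0148
z -0.0052
[[347.3, 236.0], [347.6, 237.0], [348.3, 238.0], [348.7, 239.0], [349.3, 240.0], [349.6, 241.0], [350.3, 242.0], [350.8, 243.0], [351.3, 244.0], [352.2, 245.0], [352.2, 246.0], [353.1, 247.0]]
lever 1.8709319 vs red -2.72 -2.6779318
pivot dist from right edge mm -4.177612357095437
t 17.2 pos [ 0.4017 -0.1859  0.0544] lev 1.88 rad 0.0931 levyaw 1.923 down [-0.039  0.015 -0.999] F [-0.3 -8.3  2.6] M [-2.   -0.27 -0.08] op 0.22 q [ 0.27  0.85  0.09  2.2  -0.49  0.15 -0.34]
[-0.01   0.003] wz 0.0147
z -0.0054
```

Call:
send_rows(
  commands=[-0.008,0.018,0,0,0,0,0.9,-0.008,0.018,0,0,0,0,0.9,-0.008,0.018,0,0,0,0,0.9],
)

```text
clock: 17.5
tool_pos: [0.4002, -0.1824, 0.0547]
eef_rot: [-0.683, -0.142, 0.702, -0.14]
contact_force: [2.6, -10.6, -10.6]
opening: 0.218
```

```bash
python3 arc.py 1.9 1;python3 lv3.py; ls -t pics|head -1
```

```text
t 17.5 pos [ 0.4002 -0.1824  0.0547] lev 1.921 rad 0.093 levyaw 1.934 down [-0.027 -0.003 -1.   ] F [  2.6 -10.6 -10.6] M [-2.03 -0.35 -0.27] op 0.218 q [ 0.26  0.84  0.09  2.23 -0.5   0.11 -0.35]
[-0.004 -0.011] wz 0.0217
z -0.007
[[347.2, 236.0], [347.3, 237.0], [347.6, 238.0], [348.3, 239.0], [348.6, 240.0], [349.3, 241.0], [349.7, 242.0], [350.3, 243.0], [350.6, 244.0], [351.4, 245.0], [351.7, 246.0], [352.1, 247.0]]
lever 1.9096153 vs red -2.72 -2.7166152
pivot dist from right edge mm -4.481949033801684
lv3_132.png
```

```bash
for i in 1 2 3 4; do python3 -c "
from plant import cams
for _ in range(4): cams.snapshot('side')"; done; python3 arc.py 1.9 1; python3 lv3.py
python3 - <<'E'
from plant import cams
import cv2
s=cams.snapshot("top")["image"];cv2.imwrite("pics/t13.png",cv2.resize(s[172:284,260:395],None,fx=5,fy=5,interpolation=cv2.INTER_CUBIC))
s=cams.snapshot("side")["image"];cv2.imwrite("pics/s13.png",cv2.resize(s[145:345,200:390],None,fx=3,fy=3,interpolation=cv2.INTER_CUBIC))
E
```

```text
t 18.35 pos [ 0.3999 -0.1818  0.0547] lev 1.928 rad 0.0931 levyaw 1.934 down [-0.028 -0.001 -1.   ] F [  1.5  -8.3 -10.9] M [-1.91 -0.39 -0.21] op 0.216 q [ 0.26  0.84  0.09  2.23 -0.5   0.11 -0.35]
[-0.003 -0.013] wz 0.0213
z -0.0068
[[346.7, 236.0], [347.3, 237.0], [347.7, 238.0], [348.3, 239.0], [348.6, 240.0], [349.3, 241.0], [349.7, 242.0], [350.2, 243.0], [350.2, 244.0], [351.2, 245.0], [351.3, 246.0], [351.6, 247.0]]
lever 1.9349926 vs red -2.72 -2.7419925
pivot dist from right edge mm -5.027688038229411
```

View pics/t13.png

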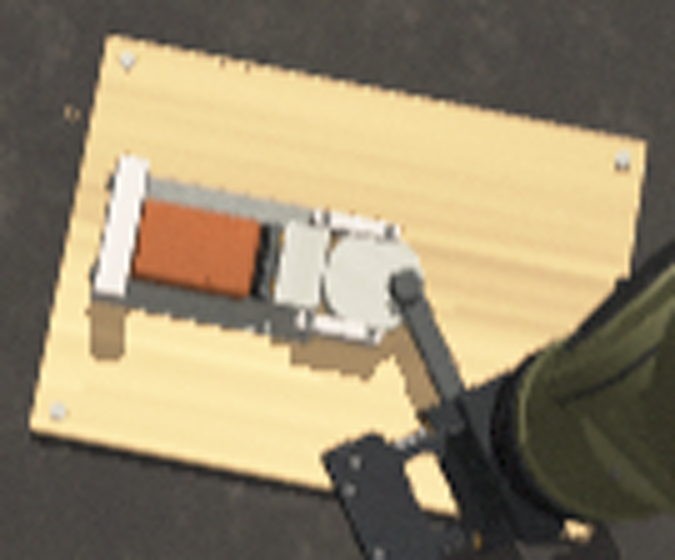

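View pics/s13.png

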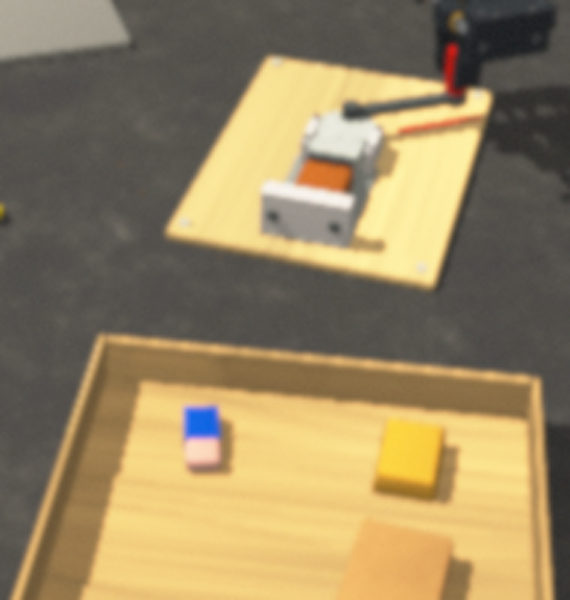

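Call:
send_rows(
  commands=[-0.001,0.002,0,0,0,0,0.9],
)

```text
clock: 18.6
tool_pos: [0.4001, -0.1825, 0.0546]
eef_rot: [-0.683, -0.141, 0.703, -0.139]
contact_force: [0.9, -4.9, -7.4]
opening: 0.222
```

```bash
python3 arc.py 1.9 1; python3 -c "
from plant import cams
for _ in range(12): cams.snapshot('side')";python3 arc.py 1.9 1; python3 lv3.py
```

```text
t 18.6 pos [ 0.4001 -0.1825  0.0546] lev 1.92 rad 0.0931 levyaw 1.935 down [-0.027 -0.003 -1.   ] F [ 0.9 -4.9 -7.4] M [-0.71 -0.17 -0.17] op 0.222 q [ 0.26  0.84  0.09  2.23 -0.5   0.11 -0.35]
[-0.004 -0.01 ] wz 0.0224
z -0.0065
t 19.2 pos [ 0.4001 -0.1823  0.0547] lev 1.923 rad 0.0931 levyaw 1.935 down [-0.027 -0.003 -1.   ] F [ 1.6 -6.7 -8.9] M [-1.29 -0.24 -0.26] op 0.217 q [ 0.26  0.84  0.09  2.23 -0.5   0.11 -0.35]
[-0.003 -0.011] wz 0.0222
z -0.0067
[[347.2, 236.0], [347.4, 237.0], [347.6, 238.0], [348.3, 239.0], [348.6, 240.0], [349.3, 241.0], [349.6, 242.0], [350.4, 243.0], [350.7, 244.0], [351.2, 245.0], [351.2, 246.0], [352.2, 247.0]]
lever 1.9142349 vs red -2.72 -2.7212348
pivot dist from right edge mm -4.619730214656047
```

```bash
python3 -c "
from plant import job
print(job.finish_job())"
```

```text
the job is handed in; nothing more can be done
None
```

I took the leather block out of the tray, laid it on the press bed and let go of it. I then gripped the red knob, swung the lever clockwise to the red line, and handed the job in at about 19 s while still holding it there.

**Lever:**
- In the top camera the arm points along -2.721 rad, and the red line along -2.720 rad. That puts the lever at about 1.91.
- The tool position gives about 1.92. It shifts between roughly 1.91 and 1.95 depending on where I place the pivot, which I know only to 1–2 mm.
- The lever stayed within about 0.01 rad over the last 0.6 s of holding, with the grip at 25 N.

**Block:** In the pictures the jaw presses it against the fence. Before pressing it measured about 1.5 mm off centre sideways, which is within the measuring error. The same picture put its turn 0.04 rad off the press, while the gripper was square to the press when it let go. I did not measure it again after pressing.

**Other pieces:** The cork, wax and eraser are still in the tray.

**Less clean:** Near the end the tool is tilted about 1.5 degrees because the wrist was close to its joint limit. The tool feels about 11 N in total: 7 N along the swing and 9 N vertically. That is well under the limits, but more than the 3 N from the spring.

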